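# Count along the divider rack and push the cutter carrier into the third gap

## Task

The rack's gaps are counted from its red end cheek. Starting at the red end, run a fingertip along the top of the rack's front rail so that it flicks over the white tabs of gaps one, two and three in turn, and stop there without bending any later tab. Then, only pushing and never picking it up, push the small yellow block that carries two steel cutters along the channel to that third gap and fully home into it, leaving the other things on the desk where they are and the robot clear of everything.

Things in the scene. Friction and masses are not known exactly. Their poses are not given: they have to be found in the camera images.
- rack: Fixed aluminium and grey plastic divider rack, turned a little about the vertical. Origin on its underside, 4 mm above the desk. Its +x points away from the robot into the gaps, +y to the robot's left, z up; rack coordinates below are in mm in this frame. Base plate x = -66 to 38, y = -145 to 145, top at z = 6. A lip, x = -66 to -61, top at z = 12, closes the channel at the front.
- gaps_mid (a point): Middle of the row of six gaps on the rack floor, rack (11.5, 0, 6). Gaps are 26 wide, centres at rack y = 100, 60, 20, -20, -60, -100, open in front, closed behind by the rear stop (face at x = 25). The 14 thick dividers between them, with round noses, run from x = -2 to 25, tops at z = 26.
- channel_mid (a point): Middle of the channel floor in front of the gaps, rack (-31.5, 0, 6). The channel runs along rack y, from the lip (x = -61) to the divider noses (x = -2), 59 deep, flat and open at both ends (y = -145 and 145).
- rail_mid (a point): Middle of the top of the rail, rack (7, 0, 40). The rail is a bar 10 wide (x = 2 to 12) and 5 thick that runs along rack y from -128 to 128 above the mouths of the gaps; the carrier passes under it. One white tab stands on it over each gap's centre. Only the tabs are higher than the rail.
- red_cheek: Red end cheek of the rack, fixed, 36 x 16 x 34 mm, at rack x = 17, y = +136 or -136; origin at the centre of its underside, top level with the rail. The gap next to it is gap one.
- black_cheek: Black end cheek, same size, at the end opposite the red one; origin at the centre of its underside.
- carrier: Loose yellow block, about 50 g, 56 long, 22 wide, 22 high in all, with two small steel cutters lying lengthwise on top; its sides are flat to 17 high. Origin at the centre of its underside; long axis its own x. It starts in the channel, long axis along rack x, before any gap or divider, and slides on the floor. Fully home it rests on the rear stop: origin at rack x = -3, its near end at x = -31.
- tab_1 (a joint): White sprung tab on the rail over the gap at rack y = 100 mm: 12 wide along rack x, 3 thick, 24 tall, hinged at its foot about rack x. 0 rad = upright, positive leans its top to rack -y, stops at 1.5 either way; springs back (0.02 N m/rad). A fingertip running 5 to 15 mm above the rail bends it and passes over it with under 5 N; over 0.5 rad counts as flicked.
- tab_2 (a joint): White sprung tab over the gap at rack y = 60 mm; otherwise as tab_1.
- tab_3 (a joint): White sprung tab over the gap at rack y = 20 mm; otherwise as tab_1.
- tab_4 (a joint): White sprung tab over the gap at rack y = -20 mm; otherwise as tab_1.
- tab_5 (a joint): White sprung tab over the gap at rack y = -60 mm; otherwise as tab_1.
- tab_6 (a joint): White sprung tab over the gap at rack y = -100 mm; otherwise as tab_1.
- beam_edge (a point): A point on the lower front edge of the fixed laser machine that overhangs the desk behind the rack. The edge is level and runs along world y over the whole width of the rack and 150 mm beyond; from it the machine reaches 150 mm up and away from the robot. Keep the wrist and the arm on the robot's side of it: come to the rack from the front, not in a wide sweep.
- tube_tray: Bystander: blue tray of upright grey tubes, 66 x 169 x 80 mm high, standing behind the rack; origin at the centre of its underside.
- clip_strip: Bystander: yellow foam strip with four green cutter clips, 22 x 90 x 39 mm high, to the right of the rack on the perforated plate; origin at the centre of its underside. Not the carrier.
- tape: Bystander: black and orange tape measure, 64 x 132 x 35 mm, lying right of the rack; origin at its underside.

How it is judged (in metres and radians):
On the way, in this order (a step that is already met when the one before it is completed fails the run):
1. the tab of gap one, counted from the red cheek, is bent over (((y of red_cheek in the frame of rack above 0 m and (value of joint tab_1 above 0.5 rad or value of joint tab_1 below -0.5 rad)) or (y of red_cheek in the frame of rack below 0 m and (value of joint tab_6 above 0.5 rad or value of joint tab_6 below -0.5 rad)))), for 0.05 s.
2. the tab of gap two is bent over (((y of red_cheek in the frame of rack above 0 m and (value of joint tab_2 above 0.5 rad or value of joint tab_2 below -0.5 rad)) or (y of red_cheek in the frame of rack below 0 m and (value of joint tab_5 above 0.5 rad or value of joint tab_5 below -0.5 rad)))), for 0.05 s.
3. the tab of gap three is bent over (((y of red_cheek in the frame of rack above 0 m and (value of joint tab_3 above 0.5 rad or value of joint tab_3 below -0.5 rad)) or (y of red_cheek in the frame of rack below 0 m and (value of joint tab_4 above 0.5 rad or value of joint tab_4 below -0.5 rad)))), for 0.05 s.
4. the carrier is fully home in the third gap from the red cheek (x of carrier in the frame of rack above -0.009 m and ((y of red_cheek in the frame of rack above 0 m and y of carrier in the frame of rack between 0.014 and 0.026 m) or (y of red_cheek in the frame of rack below 0 m and y of carrier in the frame of rack between -0.026 and -0.014 m)) and angle between the x axis of carrier and the x axis of rack, either way round below 0.15 rad and z of carrier in the frame of rack between 0.003 and 0.01 m and angle between carrier's own z axis and vertical below 0.1 rad), for 0.2 s.
At the end, for the whole second after the job is handed in: The carrier is at rest in the third gap from the red cheek, upright and on the rack's floor, within 6 mm of the rear stop, within 6 mm of the gap's centre and 0.15 rad of its direction; all tabs are upright again within 0.2 rad (all of step 4 and value of joint tab_1 between -0.2 and 0.2 rad and value of joint tab_2 between -0.2 and 0.2 rad and value of joint tab_3 between -0.2 and 0.2 rad and value of joint tab_4 between -0.2 and 0.2 rad and value of joint tab_5 between -0.2 and 0.2 rad and value of joint tab_6 between -0.2 and 0.2 rad and linear speed of carrier below 0.01 m/s); the robot touches nothing.
It fails at once if a tab beyond the third, counted from the red cheek, is bent over (0.5 rad) ((y of red_cheek in the frame of rack above 0 m and ((value of joint tab_4 above 0.5 rad or value of joint tab_4 below -0.5 rad) or (value of joint tab_5 above 0.5 rad or value of joint tab_5 below -0.5 rad) or (value of joint tab_6 above 0.5 rad or value of joint tab_6 below -0.5 rad))) or (y of red_cheek in the frame of rack below 0 m and ((value of joint tab_1 above 0.5 rad or value of joint tab_1 below -0.5 rad) or (value of joint tab_2 above 0.5 rad or value of joint tab_2 below -0.5 rad) or (value of joint tab_3 above 0.5 rad or value of joint tab_3 below -0.5 rad)))).
It fails at once if the carrier is lifted more than 8 mm off the channel floor, or tipped over (height (world z) of carrier above 0.018 m or angle between carrier's own z axis and vertical above 0.5 rad).
It fails at once if the tube tray is moved more than 15 mm (distance of tube_tray from where it was at the start of the episode above 0.015 m).
It fails at once if the strip of green clips is moved more than 15 mm (distance of clip_strip from where it was at the start of the episode above 0.015 m).
It fails at once if the tape measure is moved more than 15 mm (distance of tape from where it was at the start of the episode above 0.015 m).
It also fails if it takes over 56 s, if anything falls off the work surface, if the arm or the gripper's body presses on something with over 40 N, if the wrist force passes 120 N, or if a joint passes its speed limit or range.

## Robot

A 6-joint arm with a two-finger parallel gripper is mounted at the origin on a cart in front of the work surface, level with it; the furniture and walls round the work are solid. World frame = base frame: x ahead of the robot, y to its left, z up, the work surface at z = 0. Lengths are in mm, angles in degrees, forces in N, time in s.
With the tool pointing down it reaches from about 350 to 850 mm from the base axis. Payload 8.1 kg.
Tool frame: the origin (TCP) lies midway between the tips of the shut fingers; the grasp point (between the pads) lies 19 mm behind it; z points along the fingers, x is the direction in which the jaws open and shut, and the axes are right-handed (so a half turn about z gives the same grasp; the last joint's range is limited). The gripper opens to 85 mm and grips with 20 to 120 N. Pads are 22 mm wide; open, the fingers measure 114 mm over their backs; the gripper's body (76 mm by 85 mm) begins 54 mm behind the grasp point. The pads swing forward as they close: fully open they stand 13 mm farther back than shut.
Start: joints at [63.461, 7.471, 85.268, -0, 87.261, -4.893], TCP at [221.305, 557.7, 231.292] pointing down, gripper open.
Joint ranges: [-169.43, 169.43], [-51.17, 129.36], [1.28, 143.12], [-76.62, 256.62], [0, 156.53], [-152.29, 152.29]. Speed limits (degrees/s): [136.94, 136.94, 159.86, 180, 180, 180].

## Interface

Orientations are given as [roll, pitch, yaw] about the fixed x, y, z axes, in that order (R = Rz(yaw) Ry(pitch) Rx(roll)).
In Python, from bench import monitor, cams, r gives the robot as it stands.
- The arm moves only by the tool jog_arm, never from a script. Its arguments are lists of equal length, an entry for each row: "offset": the shift along the tool's x, y, z in mm, a list of three; "delta_rot": the turn, a rotation vector about the tool's x, y, z in degrees, a list of three; "jaw": the opening in per cent of the stroke, from 0 (shut) to 100 (fully open). In form: {"offset": [[x, y, z], ...], "delta_rot": [[rx, ry, rz], ...], "jaw": [jaw, ...]}. A call has 1 to 20 rows; each row shifts and turns the pose as measured when the row begins, along the tool's axes as they then stand; what a row does not reach is not made up. A row lasts 1/10 s, in which the tool goes at most 50 mm and 8.59 degrees, less where a joint would pass 70% of its speed; a pose out of reach is approached as far as the arm can. A call is refused whole if a number of a shift passes 50 or a number of a turn 8.59, either way. A call with a gripper value outside its range is refused whole. The fingers move at their own pace and stop on an object; "newtons" is the grip in N (left out, the last holds). Time passes only in rows, so rows that do not move let the fingers close. It gives the time, the measured TCP pose, the force and the opening at its end, in the units of the state.
- monitor.sense(): the state, without advancing time (a new reading comes with each control period).
- cams.snapshot(name): name is "side" or "top"; returns (picture, depth): 420x560x3 uint8, red, green, blue; 420x560 float32, mm along the optical axis (not along the pixel's ray), 0 where there is no reading.
- cams.camera_model(name): a dict with "K" (3x3 intrinsics, pixels), "k1" (the pictures are not rectified: a ray, as slopes to the right and down, at radius r is drawn at 1 + k1 r^2 times it, then the intrinsics apply), "camera_from_world" (4x4, takes a point from world to camera coordinates). Camera axes: x right, y down, z forward; pixel columns grow to the right and rows downward; lengths in mm; the calibration is good to about 2 mm. A picture is of the moment at which its call begins. camera_model takes no time and is no camera call.
- r.hand_in(): hands the job in, once; it reports no verdict.
The state is a dict: "time": time; "joint_pos": joint angles; "qd": joint speeds; "joint_efforts": joint torques, N m; "tool_pos": TCP position; "tcp_rot": TCP orientation; "ft_force": force on the tool from outside, world axes, zero at the start; "wrist_torque": the same for the moment, N m; "finger_gap": finger opening in mm.
Only numpy, scipy, OpenCV 4.12 (cv2) and the standard library are available. Lean on these libraries where they do the work, as an engineer would, in place of code of your own. Each camera call takes 0.05 s, during which the arm holds its last target.

## Working session

There is one attempt and no reset: what is moved stays moved. The work goes in short steps, Python scripts to look and compute and a tool call to move; the robot and the scene stay as the last step left them, time stands still between calls to the robot, and variables do not carry over. Pictures are saved under pics/ and viewed, and the job is handed in when it is done.

Besides the shell and the picture viewer there is one more tool, called after "Emit:" as a command line: name --argument value ..., lists and objects as JSON in quotes. jog_arm: Moves the arm, as the interface text tells. Its arguments: {"type":"object","properties":{"offset":{"type":"array","items":{"type":"array","items":{"type":"number"}}},"delta_rot":{"type":"array","items":{"type":"array","items":{"type":"number"}}},"jaw":{"type":"array","items":{"type":"number"}},"newtons":{"type":"number"}},"required":["offset","delta_rot","jaw"]}

```bash
ls; mkdir -p pics
python3 - <<'E'
from bench import monitor, cams, r
import cv2,numpy as np
for n in ("side","top"):
    p,d=cams.snapshot(n)
    np.savez(f"pics/{n}0.npz",p=p,d=d)
    cv2.imwrite(f"pics/{n}0.png",p[:,:,::-1])
    m=cams.camera_model(n);print(n,m)
s=monitor.sense();print(s)
E
```

```text
pics
side {'K': array([[458.63999176,   0.        , 277.76465708],
       [  0.        , 458.63999176, 213.9143446 ],
       [  0.        ,   0.        ,   1.        ]]), 'k1': 0.042709484871171884, 'camera_from_world': array([[ 8.68010577e-01, -4.96065995e-01,  2.18212621e-02,
        -3.76185620e+02],
       [-2.22362153e-01, -4.27628630e-01, -8.76178536e-01,
         3.36286044e+02],
       [ 4.43973774e-01,  7.55680014e-01, -4.81492476e-01,
         7.91990407e+02],
       [ 0.00000000e+00,  0.00000000e+00,  0.00000000e+00,
         1.00000000e+00]])}
top {'K': array([[529.56380027,   0.        , 278.63085775],
       [  0.        , 529.56380027, 208.63303517],
       [  0.        ,   0.        ,   1.        ]]), 'k1': -0.11601909974574746, 'camera_from_world': array([[ 5.45551031e-02, -9.98507338e-01, -2.61487320e-03,
         1.14068720e+02],
       [-9.72649411e-01, -5.25497981e-02, -2.26255701e-01,
         5.49378895e+02],
       [ 2.25780566e-01,  1.48867580e-02, -9.74064433e-01,
         1.23891882e+03],
       [ 0.00000000e+00,  0.00000000e+00,  0.00000000e+00,
         1.00000000e+00]])}
{'time': 0.1, 'joint_pos': array([ 6.34603042e+01,  7.51072672e+00,  8.53253702e+01, -6.83558992e-04,
        8.72620816e+01, -4.89177966e+00]), 'qd': array([ 0.09542588, -0.15861242, -0.20534624,  0.03388723,  0.01853154,
       -0.01298515]), 'joint_efforts': array([ 1.85690107e-03, -5.70961940e+01, -5.01937580e+01, -2.37501226e-04,
        8.31503829e-03,  8.18088006e-05]), 'tool_pos': array([221.08104273, 557.23007913, 230.32756971]), 'tcp_rot': array([-1.79992308e+02,  9.78790995e-02,  6.83521236e+01]), 'ft_force': array([-0.13427032,  1.2406979 , -1.07305107]), 'wrist_torque': array([-0.00687469,  0.08411948,  0.00291606]), 'finger_gap': 85.60267279001673}
```

View pics/side0.png

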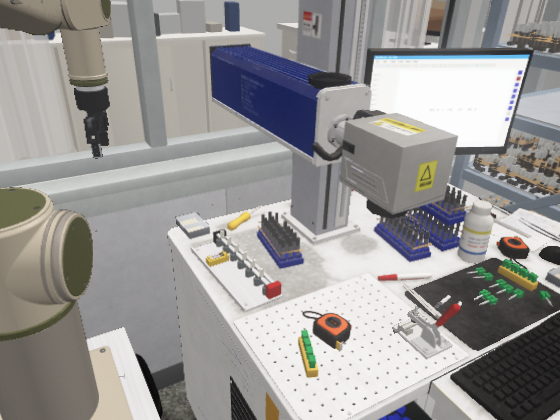

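View pics/top0.png

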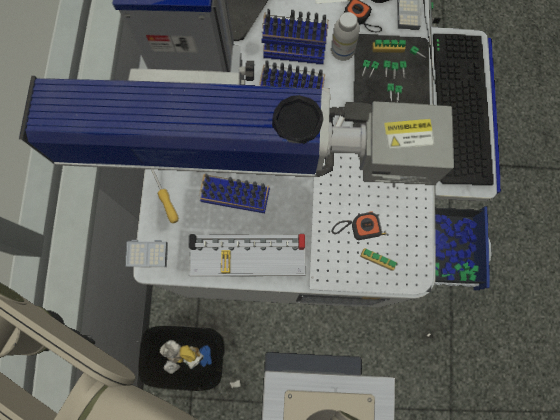

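The rack is seen in the top view at about (190–305, 233–275). The red cheek is at its right end (302, 241), so rack y is negative there. The yellow carrier is near (226, 261). I'll enlarge crops next.

```bash
cat > h.py <<'E'
import numpy as np,cv2
from bench import cams
def proj(n,P):
    m=cams.camera_model(n);T=m["camera_from_world"];K=m["K"]
    P=np.atleast_2d(P);c=P@T[:3,:3].T+T[:3,3];s=c[:,:2]/c[:,2:]
    s=s*(1+m["k1"]*(s**2).sum(1,keepdims=True))
    return s*[K[0,0],K[1,1]]+K[:2,2]
def ray(n,uv):
    m=cams.camera_model(n);T=m["camera_from_world"];K=m["K"]
    d=(np.array(uv,float)-K[:2,2])/[K[0,0],K[1,1]];s=d.copy()
    for _ in range(20): s=d/(1+m["k1"]*(s@s))
    R=T[:3,:3];return -R.T@T[:3,3],R.T@np.array([s[0],s[1],1])
def atz(n,uv,z):
    o,d=ray(n,uv);return o+d*(z-o[2])/d[2]
def rackT(ox,oy,yaw,P):
    P=np.atleast_2d(P).astype(float);c,s=np.cos(yaw),np.sin(yaw)
    return np.c_[ox+c*P[:,0]-s*P[:,1],oy+s*P[:,0]+c*P[:,1],P[:,2]+4]
def crop(n,fn,out,u0,v0,w,h,k):
    p=np.load(fn)["p"][v0:v0+h,u0:u0+w,::-1]
    cv2.imwrite(out,cv2.resize(p,None,fx=k,fy=k,interpolation=cv2.INTER_CUBIC))
E
python3 - <<'E'
from h import *
crop("top","pics/top0.npz","pics/tc0.png",180,222,133,66,6)
crop("side","pics/side0.npz","pics/sc0.png",180,210,120,100,6)
E
```

```text
(no output)
```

View pics/tc0.png

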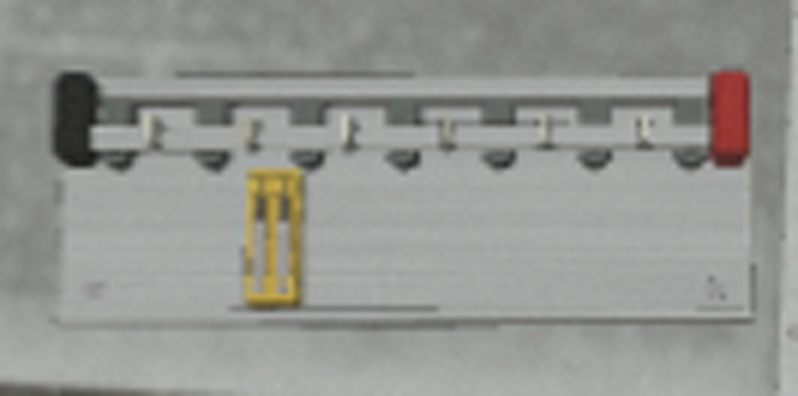

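View pics/sc0.png

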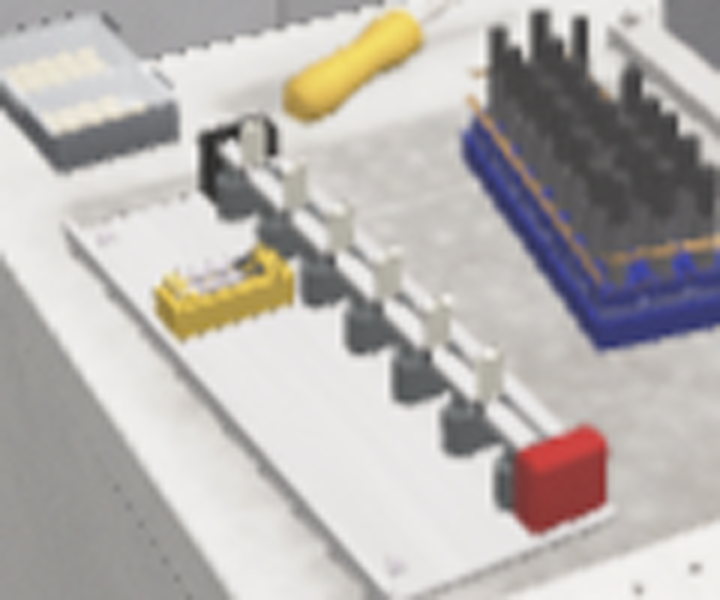

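```bash
cat > fit.py <<'E'
from h import *
from scipy.optimize import least_squares
cv=lambda c,u0,v0:[(c[0]+.5)/6-.5+u0,(c[1]+.5)/6-.5+v0]
top=[((749,115),(17,-144,40)),((54,115),(17,144,40)),((752,317),(-66,-145,12)),((60,319),(-66,145,12)),
 ((250,124),(12,60,40)),((545,124),(12,-60,40)),((200,150),(2,80,36)),((690,150),(2,-120,36))]
side=[((66,222),(-66,145,12)),((607,440),(35,-144,40)),((517,470),(-1,-128,40)),((537,530),(-1,-144,6)),((606,498),(35,-144,6))]
def res(p,d=None):
    o=[]
    for n,L,u,v in(("top",top,180,222),("side",side,180,210)):
        o.append((proj(n,rackT(*p,[w for _,w in L]))-[cv(c,u,v) for c,_ in L]))
    if d:print([np.round(a,1).tolist() for a in o])
    return np.concatenate(o).ravel()
if __name__=="__main__":
    s=least_squares(res,[450,80,0],loss="soft_l1");p=s.x;print(p,np.degrees(p[2]));res(p,1)
    np.save("rack.npy",p)
    draw=[]
    for n,fn,u,v,w,h in(("top","top0",180,222,133,66),("side","side0",180,210,120,100)):
        im=np.load(f"pics/{fn}.npz")["p"][v:v+h,u:u+w,::-1];im=cv2.resize(im,None,fx=6,fy=6,interpolation=cv2.INTER_CUBIC)
        def line(P,c):
            q=proj(n,rackT(*p,P));q=((q-[u,v]+.5)*6-.5).astype(int)
            cv2.polylines(im,[q.reshape(-1,1,2)],False,c,1)
        line([(-66,-145,12),(-66,145,12),(38,145,6),(38,-145,6),(-66,-145,12)],(255,0,0))
        line([(2,-128,40),(2,128,40),(12,128,40),(12,-128,40),(2,-128,40)],(0,0,255))
        for s_ in(1,-1): line([(-1,128*s_,40),(-1,144*s_,40),(35,144*s_,40),(35,128*s_,40),(-1,128*s_,40)],(255,0,255))
        for y in(100,60,20,-20,-60,-100):
            line([(1,y,40),(1,y,64),(13,y,64),(13,y,40),(1,y,40)],(0,255,0))
        cv2.imwrite(f"pics/ov_{n}.png",im)
E
python3 fit.py
```

```text
[4.45306065e+02 2.18964230e+02 5.66698588e-02] 3.2469437372135888
[[[0.0, -0.5], [-0.7, -0.3], [-0.2, 0.7], [-1.3, 0.4], [0.4, 0.2], [-0.1, 0.1], [0.8, 0.1], [0.1, -0.0]], [[-0.2, -0.4], [1.6, -0.5], [-0.6, -4.1], [-0.3, 1.6], [1.4, 1.7]]]
```

View pics/ov_top.png

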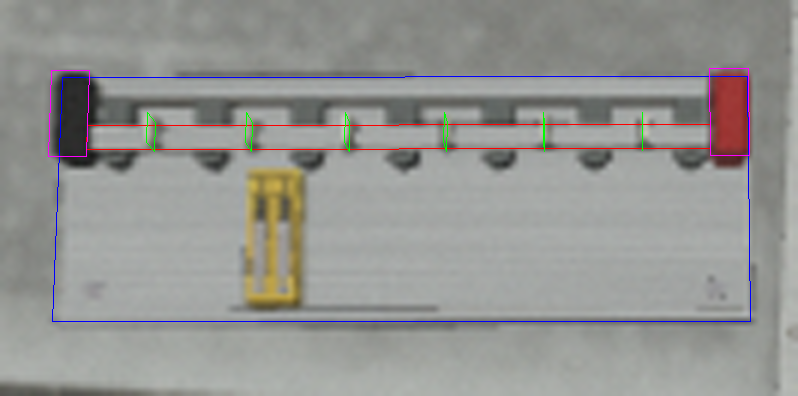

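View pics/ov_side.png

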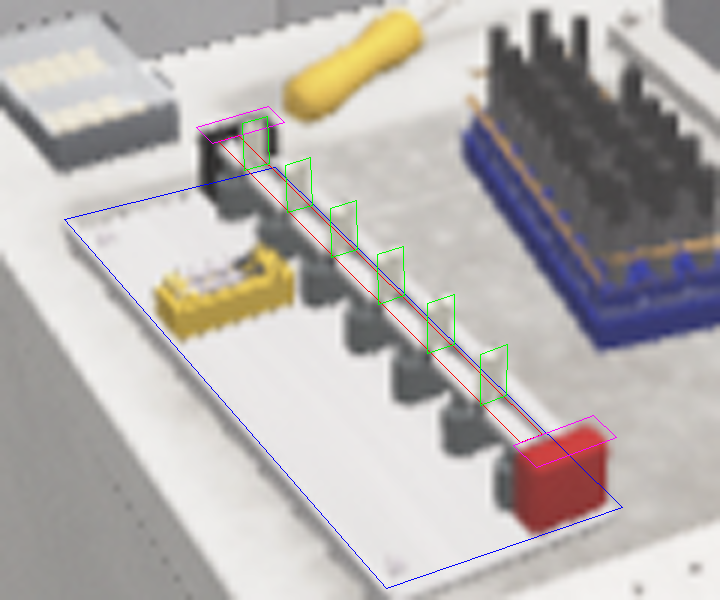

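Run:
```python
from h import *
p=np.load("rack.npy")
def pts(n,fn):
    d=np.load(fn)["d"];H,W=d.shape
    u,v=np.meshgrid(np.arange(W),np.arange(H))
    m=cams.camera_model(n);K=m["K"];T=m["camera_from_world"]
    q=np.stack([(u-K[0,2])/K[0,0],(v-K[1,2])/K[1,1]],-1);s=q.copy()
    for _ in range(15): s=q/(1+m["k1"]*(s**2).sum(-1,keepdims=True))
    P=np.concatenate([s*d[...,None],d[...,None]],-1)
    return (P-T[:3,3])@T[:3,:3]
c,s=np.cos(p[2]),np.sin(p[2])
for n,fn in(("top","pics/top0.npz"),("side","pics/side0.npz")):
    P=pts(n,fn);np.save(f"pics/P{n}.npy",P)
    dx=P[...,0]-p[0];dy=P[...,1]-p[1]
    X=c*dx+s*dy;Y=-s*dx+c*dy;Z=P[...,2]-4
    np.set_printoptions(precision=0,suppress=True,linewidth=200)
    # floor, desk, cheek heights
    f=(X>-55)&(X<-10)&(Y>-130)&(Y<0);print(n,"floor z",np.median(Z[f]),Z[f].std())
    f=(X>-5)&(X<40)&(abs(Y+136)<12)&(Z>30)&(Z<60);print("red",f.sum(),np.percentile(X[f],[2,50,98]),np.percentile(Y[f],[2,50,98]),np.median(Z[f]))
    f=(X>-5)&(X<40)&(abs(Y-136)<12)&(Z>30)&(Z<60);print("blk",f.sum(),np.percentile(X[f],[2,50,98]),np.percentile(Y[f],[2,50,98]),np.median(Z[f]))
    f=(X>-5)&(X<20)&(abs(Y)<120)&(Z>34)&(Z<45);print("rail",f.sum(),np.percentile(X[f],[2,50,98]),np.median(Z[f]))
    f=(X>-15)&(X<30)&(abs(Y)<120)&(Z>48)&(Z<80);print("tabs",f.sum(),np.c_[X[f],Y[f],Z[f]][np.argsort(Y[f])][::4])
    f=(X>-66)&(X<-3)&(Y>20)&(Y<100)&(Z>14)&(Z<40);print("carrier",f.sum(),np.percentile(X[f],[2,50,98]),np.percentile(Y[f],[2,50,98]),np.median(Z[f]))
# beam
P=np.load("pics/Pside.npy");f=(P[...,2]>150)&(P[...,2]<600)&(P[...,0]>450)&(P[...,0]<750)&(abs(P[...,1]-100)<350)
print("beam",f.sum(),P[f].min(0),P[f].max(0),np.percentile(P[f],[1,5,50],axis=0))
P=np.load("pics/Ptop.npy");f=(P[...,2]>100)&(P[...,2]<700)&(P[...,0]>400)&(P[...,0]<750)&(P[...,1]>-250)&(P[...,1]<450)
print("beamtop",f.sum(),np.percentile(P[f],[0,1,50,99],axis=0))
```

```text
top floor z 5.2531152089844415 2.7338328123206552
red 102 [-1. 15. 33.] [-143. -136. -126.] 37.77040418223605
blk 99 [-1. 14. 33.] [126. 136. 144.] 38.0281050601008
rail 341 [ 3.  7. 11.] 39.1714981439311
tabs 50 [[   1. -101.   53.]
 [   7. -101.   62.]
 [   2.  -60.   64.]
 [   1.  -59.   50.]
 [  12.  -21.   61.]
 [   8.   18.   56.]
 [   9.   20.   65.]
 [   7.   20.   60.]
 [   5.   59.   62.]
 [   4.   61.   63.]
 [   5.   99.   56.]
 [   2.  100.   49.]
 [   7.  100.   62.]]
carrier 216 [-64. -34.  -4.] [42. 53. 63.] 23.728703929423695
side floor z 4.170370974560148 1.5445506865248861
red 116 [-3. 11. 30.] [-145. -139. -126.] 37.82820543069421
blk 44 [-2.  7. 31.] [124. 133. 144.] 38.2047069084599
rail 263 [-0.  3. 11.] 39.431039390434634
tabs 166 [[   6. -103.   52.]
 [   1. -101.   55.]
 [   2. -101.   49.]
 [  -1. -100.   61.]
 [  10. -100.   51.]
 [   8.  -99.   60.]
 [  11.  -99.   56.]
 [   1.  -98.   62.]
 [   4.  -61.   55.]
 [   4.  -60.   58.]
 [   7.  -60.   56.]
 [   7.  -59.   59.]
 [   8.  -58.   52.]
 [   2.  -58.   48.]
 [   1.  -57.   62.]
 [   0.  -24.   49.]
 [   1.  -21.   50.]
 [   7.  -20.   53.]
 [  -0.  -20.   65.]
 [   5.  -19.   51.]
 [   8.  -19.   55.]
 [   0.  -18.   49.]
 [   1.  -17.   51.]
 [   3.   17.   51.]
 [   9.   18.   58.]
 [   1.   19.   54.]
 [   7.   19.   49.]
 [   8.   21.   51.]
 [   2.   21.   58.]
 [   0.   22.   52.]
 [   2.   26.   56.]
 [   8.   57.   61.]
 [  -1.   58.   51.]
 [   0.   59.   62.]
 [   9.   60.   56.]
 [   4.   62.   56.]
 [  -1.   96.   64.]
 [   6.   98.   64.]
 [   6.   99.   51.]
 [   1.  100.   52.]
 [  10.  101.   52.]
 [   8.  103.   55.]]
carrier 192 [-61. -35.  -4.] [41. 47. 67.] 23.000555757795077
beam 23867 [ 537. -171.  150.] [750. 450. 600.] [[ 542. -169.  167.]
 [ 544. -167.  297.]
 [ 571.   65.  423.]]
beamtop 36071 [[ 538. -169.  313.]
 [ 545. -159.  335.]
 [ 612.  238.  467.]
 [ 730.  442.  665.]]
```

Run:
```python
from h import *
np.set_printoptions(precision=0,suppress=True)
for n in("side","top"):
    P=np.load(f"pics/P{n}.npy")
    for y in range(-200,400,50):
        f=(P[...,2]>110)&(P[...,2]<700)&(P[...,0]>400)&(P[...,0]<700)&(abs(P[...,1]-y)<25)
        if f.sum()>20:
            Q=P[f];print(n,y,len(Q),"xmin",np.percentile(Q[:,0],1),"z at front",np.percentile(Q[Q[:,0]<np.percentile(Q[:,0],1)+20][:,2],[1,50,99]),"zmin",Q[:,2].min(),Q[Q[:,2].argmin()])
p=np.load("rack.npy")
for q in[(4,-132,50),(4,-22,50),(-32,80,14),(-45,-20,14)]:print(q,rackT(*p,[q]))
# carrier edges in the top crop: top-rim corners
c,s=np.cos(p[2]),np.sin(p[2])
for a in[(247,172),(301,172),(247,303),(300,303)]:
    w=atz("top",[(a[0]+.5)/6+179.5,(a[1]+.5)/6+221.5],30);dx,dy=w[:2]-p[:2];print(w,"rack",c*dx+s*dy,-s*dx+c*dy)
```

```text
side -150 5261 xmin 543.1925028027694 z at front [329. 391. 443.] zmin 286.2498681320194 [ 610. -126.  286.]
side -100 2230 xmin 541.3823329178833 z at front [329. 393. 443.] zmin 288.5657799970734 [ 584. -121.  289.]
side -50 1725 xmin 538.4366177250092 z at front [329. 395. 443.] zmin 297.43755229265787 [572. -73. 297.]
side 0 182 xmin 543.3393374494232 z at front [328. 388. 443.] zmin 327.74389390440035 [545. -25. 328.]
side 50 3111 xmin 543.1656945121565 z at front [326. 397. 475.] zmin 322.95944239287724 [562.  66. 323.]
side 100 1245 xmin 546.0918830577473 z at front [328. 408. 484.] zmin 326.800754256847 [548.  92. 327.]
side 150 1207 xmin 546.6461846252529 z at front [329. 406. 470.] zmin 326.90310992453254 [547. 156. 327.]
side 200 936 xmin 546.4625891900065 z at front [329. 405. 469.] zmin 326.57878108723867 [549. 220. 327.]
side 250 1091 xmin 546.4838697801897 z at front [329. 406. 469.] zmin 111.39264034688532 [700. 257. 111.]
side 300 1394 xmin 546.7412706358089 z at front [329. 405. 469.] zmin 110.2773352931828 [699. 315. 110.]
side 350 1517 xmin 547.0648551685032 z at 
[... 878 characters left out ...]
 [550. 188. 325.]
top 250 2927 xmin 549.5919029759302 z at front [329. 430. 473.] zmin 323.20186766754125 [550. 266. 323.]
top 300 3281 xmin 549.3396198012211 z at front [330. 432. 472.] zmin 322.79908910726846 [550. 309. 323.]
top 350 3487 xmin 549.5421272617654 z at front [330. 435. 473.] zmin 324.5835347668827 [550. 345. 325.]
(4, -132, 50) [[457.  87.  54.]]
(4, -22, 50) [[451. 197.  54.]]
(-32, 80, 14) [[409. 297.  18.]]
(-45, -20, 14) [[402. 196.  18.]]
[436. 282.  30.] rack -5.372120661937534 63.407391545870816
[438. 260.  30.] rack -5.385913460827442 41.00216853998786
[382. 278.  30.] rack -59.68187797202831 62.31155298510539
[383. 256.  30.] rack -59.67176146923812 40.50618057425139
```

Emit:
jog_arm --offset '[[0,0,0],[0,0,0],[0,0,0],[0,0,0],[0,0,0],[0,0,0],[0,0,0],[0,0,0]]' --delta_rot '[[0,0,8.2],[0,0,8.2],[0,0,8.2],[0,0,8.2],[0,0,8.2],[0,0,8.2],[0,0,8.2],[0,0,8.2]]' --jaw '[0,0,0,0,0,0,0,0]'

```text
time: 0.9
tool_pos: [219.8, 554.7, 225.0]
tcp_rot: [179.4, 0.3, 0.3]
ft_force: [-0.2, 0.7, -0.7]
finger_gap: 0.1
```

Emit:
jog_arm --offset '[[0,0,0],[12,39,3],[12,39,3],[12,39,3],[12,39,3],[12,39,3],[12,39,3],[12,39,3],[12,39,3],[12,39,3],[12,39,3],[12,39,3],[12,39,3],[0,0,0],[0,0,0]]' --delta_rot '[[0,0,-2.9],[0,0,0],[0,0,0],[0,0,0],[0,0,0],[0,0,0],[0,0,0],[0,0,0],[0,0,0],[0,0,0],[0,0,0],[0,0,0],[0,0,0],[0,0,0],[0,0,0]]' --jaw '[0,0,0,0,0,0,0,0,0,0,0,0,0,0,0]'

```text
time: 2.4
tool_pos: [388.2, 74.5, 184.9]
tcp_rot: [179.0, 0.7, 2.9]
ft_force: [0.1, -1.4, 0.0]
finger_gap: 0.0
```

Emit:
jog_arm --offset '[[17,-2,18],[17,-2,18],[17,-2,18],[17,-1,18],[0,0,0],[0,0,0]]' --delta_rot '[[0.5,0,-0.3],[0.5,0.3,0],[0,0.3,0],[0,0,0],[0,0,0],[0,0,0]]' --jaw '[0,0,0,0,0,0]'

```text
time: 3.0
tool_pos: [455.6, 92.0, 110.4]
tcp_rot: [-179.8, 0.1, 3.7]
ft_force: [-0.3, -0.3, 0.5]
finger_gap: -0.3
```

```bash
cat > shot.py <<'E'
import sys
from h import *
from bench import monitor
t=sys.argv[1]
for n in sys.argv[2].split(","):
    p,d=cams.snapshot(n);np.savez(f"pics/{n}{t}.npz",p=p,d=d)
    b=(180,200,133,90,6) if n=="top" else (160,160,160,120,5)
    crop(n,f"pics/{n}{t}.npz",f"pics/{n}{t}.png",*b)
s=monitor.sense();print(s["time"],s["tool_pos"],s["tcp_rot"],s["ft_force"],s["joint_pos"])
E
python3 shot.py 1 side,top
```

```text
3.1 [455.74628843  91.66444403 110.90749655] [-1.79819143e+02  2.63087704e-02  3.63620036e+00] [ 0.10053224 -0.87171183 -0.32277294] [  4.90571307  -8.52015144 114.03917151   0.18823833  74.5033549
   1.21922489]
```

View pics/side1.png

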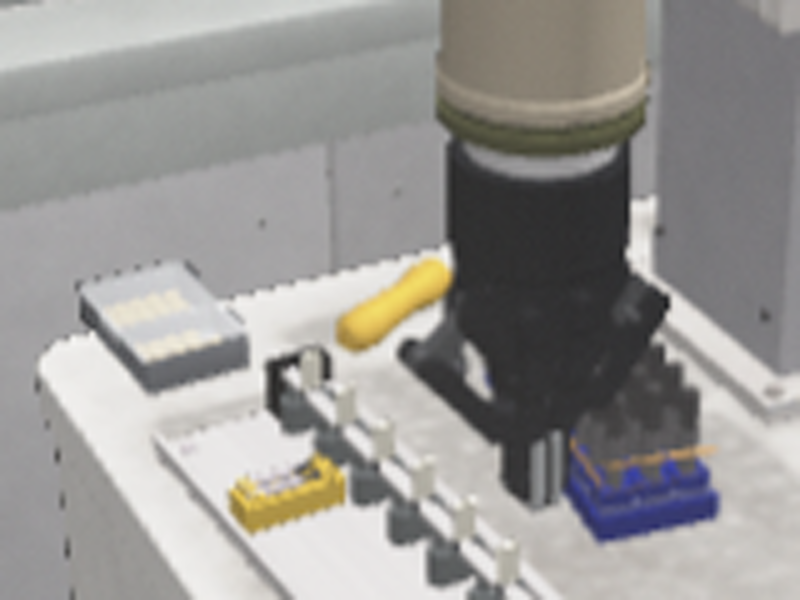

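View pics/top1.png

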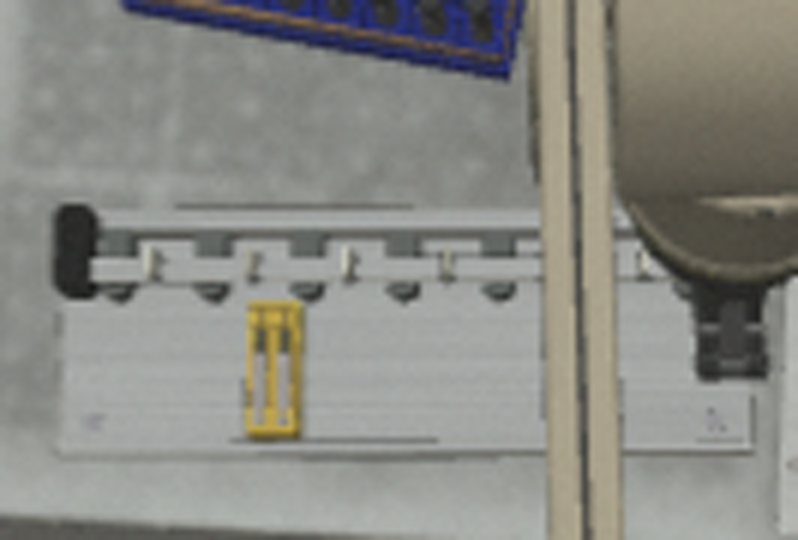

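Run:
```python
from h import *
np.set_printoptions(precision=0,suppress=True)
tcp=np.array([455.7,91.7,110.9]);
for n in("side","top"):
    m=cams.camera_model(n);d=np.load(f"pics/{n}1.npz")["d"];H,W=d.shape
    u,v=np.meshgrid(np.arange(W),np.arange(H));K=m["K"];T=m["camera_from_world"]
    q=np.stack([(u-K[0,2])/K[0,0],(v-K[1,2])/K[1,1]],-1);s=q.copy()
    for _ in range(15): s=q/(1+m["k1"]*(s**2).sum(-1,keepdims=True))
    P=(np.concatenate([s*d[...,None],d[...,None]],-1)-T[:3,3])@T[:3,:3]-tcp
    for z in range(0,400,10):
        f=(P[...,2]>z)&(P[...,2]<z+10)&(abs(P[...,0])<(85))&(abs(P[...,1])<120)&(d>0)
        if f.sum()>5:print(n,z,f.sum(),P[f][:,:2].min(0),P[f][:,:2].max(0))
```

```text
side 0 30 [-14. -12.] [12.  7.]
side 10 53 [-17. -13.] [12.  5.]
side 20 52 [-16. -13.] [12.  5.]
side 30 44 [-17. -14.] [11.  3.]
side 40 81 [-32. -16.] [32.  8.]
side 50 137 [-40. -17.] [39. 12.]
side 60 134 [-48. -19.] [50. 15.]
side 70 153 [-56. -20.] [57. 10.]
side 80 189 [-64. -21.] [59.  8.]
side 90 220 [-63. -22.] [59. 13.]
side 100 192 [-49. -23.] [38.  5.]
side 110 90 [-44. -15.] [40.  5.]
side 120 61 [-39. -37.] [18. 16.]
side 130 156 [-40. -40.] [27. 15.]
side 140 171 [-40. -39.] [27. 14.]
side 150 158 [-40. -39.] [25. 13.]
side 160 163 [-39. -40.] [25. 14.]
side 170 224 [-40. -40.] [34. 20.]
side 180 61 [-44. -44.] [27.  7.]
side 190 212 [-45. -46.] [35. 18.]
side 200 214 [-45. -45.] [36. 26.]
side 210 204 [-43. -44.] [29. 13.]
side 220 190 [-43. -43.] [29.  7.]
side 230 207 [-43. -43.] [28. 17.]
side 240 203 [-43. -44.] [31. 16.]
side 250 227 [-43. -44.] [84. 18.]
side 260 218 [-43. -44.] [85. 14.]
side 270 217 [-42. -45.] [29. 15.]
side 280 224 [ -43. -120.] [85. 14.]
side 290 233 [ -42. -120.] [85. 14.]
side 300 174 [-42. -45.] [21. 13.]
side 310 104 [-45. -68.] [25. 
[... 558 characters left out ...]
-24.] [-25.  26.]
top 190 31 [-42. -29.] [-20.  35.]
top 200 69 [-42. -41.] [-15.  35.]
top 210 42 [-43. -39.] [-19.  31.]
top 220 33 [-40. -38.] [-19.  31.]
top 230 27 [-41. -35.] [-23.  29.]
top 240 29 [-40. -36.] [-22.  27.]
top 250 34 [-40. -33.] [85. 43.]
top 260 36 [-40. -31.] [85. 43.]
top 270 29 [-40. -32.] [-27.  22.]
top 280 27 [-40. -24.] [-33.  20.]
top 290 8 [-40. -14.] [-35.  17.]
top 310 59 [-43. -28.] [-34.  16.]
top 320 14 [-43. -14.] [14. 43.]
top 330 17 [-69. -55.] [14. 43.]
top 340 27 [-85. -56.] [16. 43.]
top 350 29 [-84. -56.] [17. 60.]
top 360 100 [-82. -56.] [54. 60.]
top 370 182 [-84. -56.] [52. 61.]
top 380 395 [-85. -61.] [51. 67.]
top 390 775 [-82. -67.] [49. 66.]
```

Emit:
jog_arm --offset '[[0,0,20],[0,0,20],[0,0,12],[0,0,6],[0,0,0]]' --delta_rot '[[0,0,0.3],[0,0,0],[0,0,0],[0,0,0],[0,0,0]]' --jaw '[0,0,0,0,0]'

```text
time: 3.6
tool_pos: [457.9, 93.3, 57.3]
tcp_rot: [-179.8, -0.5, 3.4]
ft_force: [0.4, -0.4, -0.1]
finger_gap: -0.2
```

Emit:
jog_arm --offset '[[0,0,4],[0,-10,0],[0,-10,0],[0,-10,0],[0,-10,0],[0,-10,0]]' --delta_rot '[[0,0,0],[0,0,0],[0,0,0],[0,0,0],[0,0,0],[0,0,0]]' --jaw '[0,0,0,0,0,0]'

```text
time: 4.2
tool_pos: [456.9, 146.9, 56.5]
tcp_rot: [-179.8, -0.8, 3.4]
ft_force: [-0.6, -0.4, 0.9]
finger_gap: 0.1
```

```bash
python3 shot.py 2 side
```

```text
4.25 [456.80649606 148.13981163  56.53680813] [-179.75588228   -0.81107678    3.36639029] [-0.97527778  0.25925066  1.71167371] [ 11.75315031  -2.69869239 114.82409556   0.13381678  67.03664651
   8.33372552]
```

View pics/side2.png

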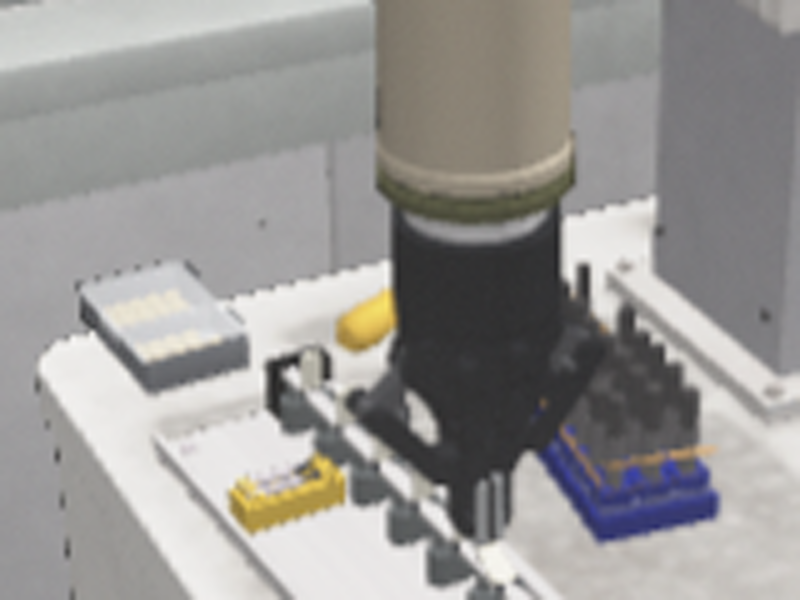

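Emit:
jog_arm --offset '[[0,-10,2],[0,-10,1],[0,-10,0],[0,-10,0],[0,-8,0],[0,-4,0],[0,0,0]]' --delta_rot '[[0,0,0],[0,0,0],[0,0,0],[0,0,0],[0,0,0],[0,0,0],[0,0,0]]' --jaw '[0,0,0,0,0,0,0]'

```text
time: 4.95
tool_pos: [453.1, 205.5, 53.2]
tcp_rot: [-179.8, -0.8, 3.5]
ft_force: [-0.6, -0.9, 0.3]
finger_gap: 0.2
```

```bash
python3 shot.py 3 side
```

```text
5.0 [453.0932109  205.2928147   53.22822578] [-179.79880879   -0.77975444    3.47225048] [-0.27362862 -0.20705439  1.75027633] [ 1.84725627e+01  3.49178425e-01  1.12211102e+02 -8.14474987e-03
  6.66344640e+01  1.50021208e+01]
```

View pics/side3.png

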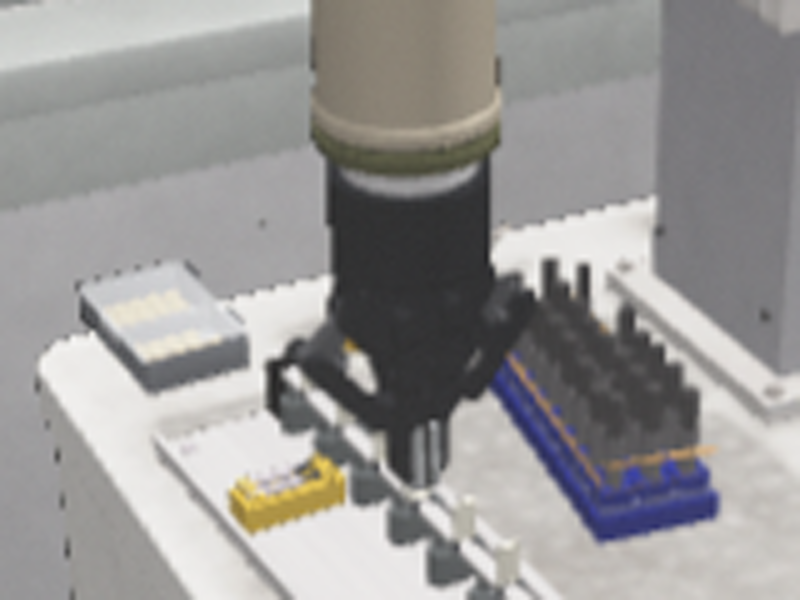

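Emit:
jog_arm --offset '[[0,0,-15],[0,0,-20],[0,0,-20],[-10,-13,-5],[-10,-26,0],[-10,-26,0],[-9,-26,0],[0,-13,0],[0,0,0]]' --delta_rot '[[0,0,0],[0,0,0],[0,0,0],[0,0,0],[0,0,0],[0,0,0],[0,0,0],[0,0,0],[0,0,0]]' --jaw '[0,0,0,0,0,0,0,0,0]'

```text
time: 5.9
tool_pos: [406.5, 307.8, 115.8]
tcp_rot: [-179.7, -0.8, 3.1]
ft_force: [0.1, -0.1, -0.7]
finger_gap: 0.0
```

Emit:
jog_arm --offset '[[0,0,0],[0,0,0],[0,0,0],[0,0,0],[0,0,0],[0,0,0],[0,0,0],[0,0,0],[0,0,0],[0,0,0],[0,0,0],[0,0,0]]' --delta_rot '[[0,0,-8.2],[0,0,-8.2],[0,0,-8.2],[0,0,-8.2],[0,0,-8.2],[0,0,-8.2],[0,0,-8.2],[0,0,-8.2],[0,0,-8.2],[0,0,-8.2],[0,0,-8],[0,0,0]]' --jaw '[0,0,0,0,0,0,0,0,0,0,0,0]'

```text
time: 7.1
tool_pos: [412.5, 294.2, 113.2]
tcp_rot: [179.4, 0.1, 96.4]
ft_force: [0.4, -1.1, 0.6]
finger_gap: -0.2
```

```bash
python3 shot.py 4 side,top
```

```text
7.2 [412.37927326 294.50372527 113.26306385] [1.79412551e+02 8.76612766e-02 9.59893034e+01] [-0.5781646   0.48839148 -0.11464755] [ 29.96453701  -2.32974769 108.00747323  -0.33194203  73.82138096
 -65.93411912]
```

View pics/side4.png

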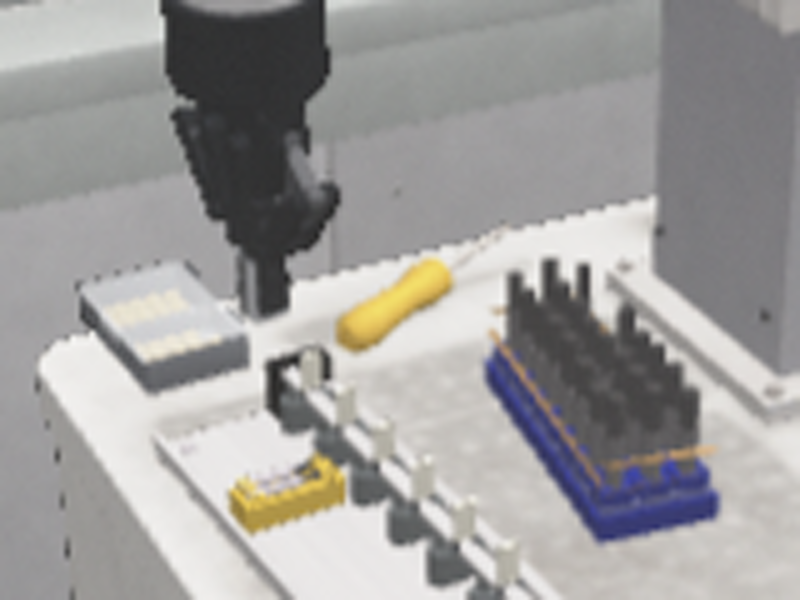

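View pics/top4.png

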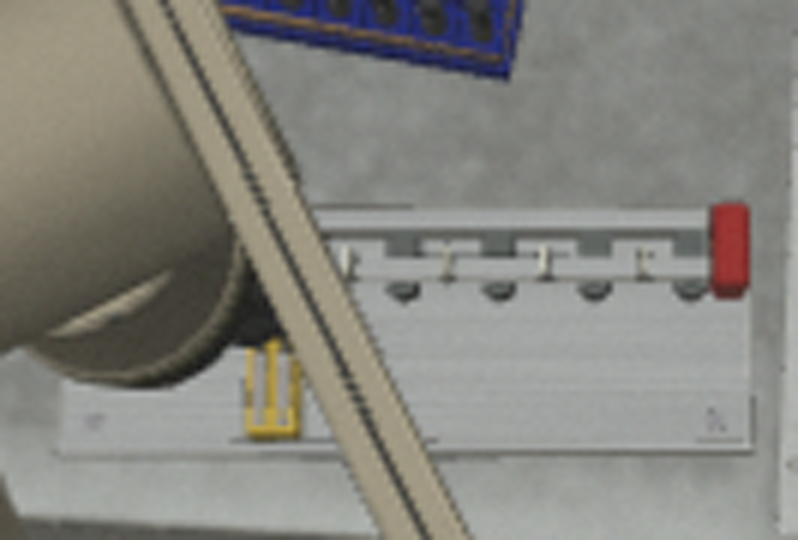

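Emit:
jog_arm --offset '[[6,-2,0],[6,-2,0],[0,0,0],[0,0,20],[0,0,20],[0,0,20],[0,0,16],[0,0,8],[0,0,0]]' --delta_rot '[[0,0,1.5],[0,0,1],[0,0,0],[0,0,0],[0,0,0],[0,0,0],[0,0,0],[0,0,0],[0,0,0]]' --jaw '[0,0,0,0,0,0,0,0,0]'

```text
time: 8.1
tool_pos: [411.1, 303.6, 27.6]
tcp_rot: [179.3, 0.0, 91.9]
ft_force: [0.1, -0.3, 0.0]
finger_gap: 0.1
```

```bash
cat > pos.py <<'E'
from h import *
from bench import monitor
s=monitor.sense();p=np.load("rack.npy");c,q=np.cos(p[2]),np.sin(p[2])
dx,dy=s["tool_pos"][:2]-p[:2]
print("t",s["time"],"rack",np.round([c*dx+q*dy,-q*dx+c*dy],1),"z",round(s["tool_pos"][2],1),np.round(s["tcp_rot"],2),np.round(s["ft_force"],1))
E
python3 pos.py
```

```text
t 8.1 rack [-29.4  86.4] z 27.6 [1.7925e+02 4.0000e-02 9.1930e+01] [ 0.1 -0.3  0. ]
```

Emit:
jog_arm --offset '[[0,-3,6],[0,0,5],[0,0,0]]' --delta_rot '[[0,0,-1.3],[0,0,0],[0,0,0]]' --jaw '[0,0,0]'

```text
time: 8.4
tool_pos: [409.3, 303.8, 17.6]
tcp_rot: [179.1, 0.0, 93.3]
ft_force: [-0.1, 0.2, 0.2]
finger_gap: 0.1
```

```bash
python3 pos.py; python3 shot.py 5 side
```

```text
t 8.4 rack [-31.2  86.8] z 17.6 [179.13   0.    93.28] [-0.1  0.2  0.2]
8.45 [409.4578072  303.97523386  17.89972999] [ 1.79108645e+02 -1.05777824e-02  9.32808168e+01] [-0.07626959 -0.32396649  0.6457493 ] [ 31.1198648    5.49269152 111.10484208  -0.45826107  62.61007049
 -61.95286233]
```

View pics/side5.png

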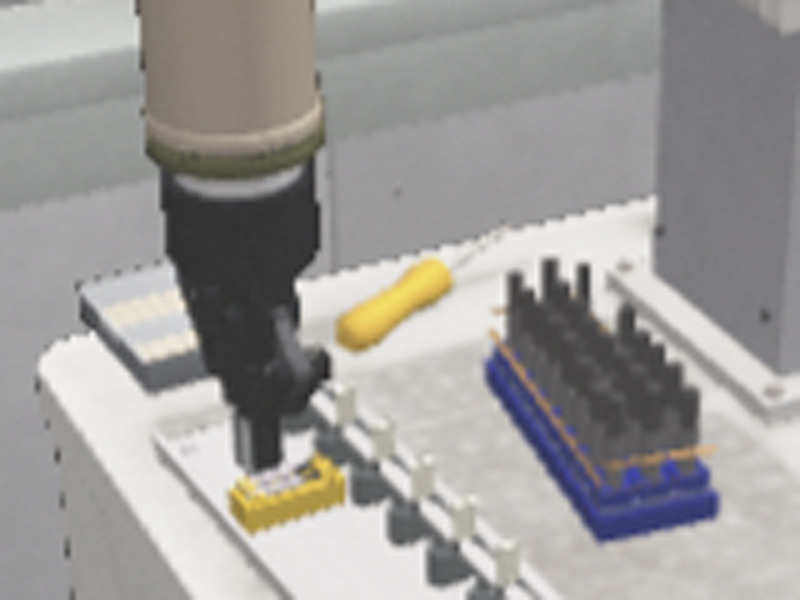

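Emit:
jog_arm --offset '[[-4,0,0],[-4,0,0],[-4,0,0],[-4,0,0],[-4,0,0],[-4,0,0],[-4,0,0],[-4,0,0],[0,0,0]]' --delta_rot '[[0,0,0],[0,0,0],[0,0,0],[0,0,0],[0,0,0],[0,0,0],[0,0,0],[0,0,0],[0,0,0]]' --jaw '[0,0,0,0,0,0,0,0,0]'

```text
time: 9.35
tool_pos: [412.8, 269.8, 19.8]
tcp_rot: [178.9, -0.1, 93.3]
ft_force: [0.2, 1.1, 0.1]
finger_gap: -0.0
```

```bash
python3 pos.py; python3 shot.py 6 side,top
```

```text
t 9.35 rack [-29.6  52.6] z 19.8 [ 1.7894e+02 -1.1000e-01  9.3260e+01] [0.2 1.1 0.1]
9.45 [412.85225501 270.19244501  19.82983302] [ 1.78929636e+02 -1.13535411e-01  9.32591523e+01] [-0.93400345  0.32300902  0.11995366] [ 27.49627771   2.61010639 113.91412353  -0.37880966  62.45365267
 -65.5896229 ]
```

View pics/side6.png

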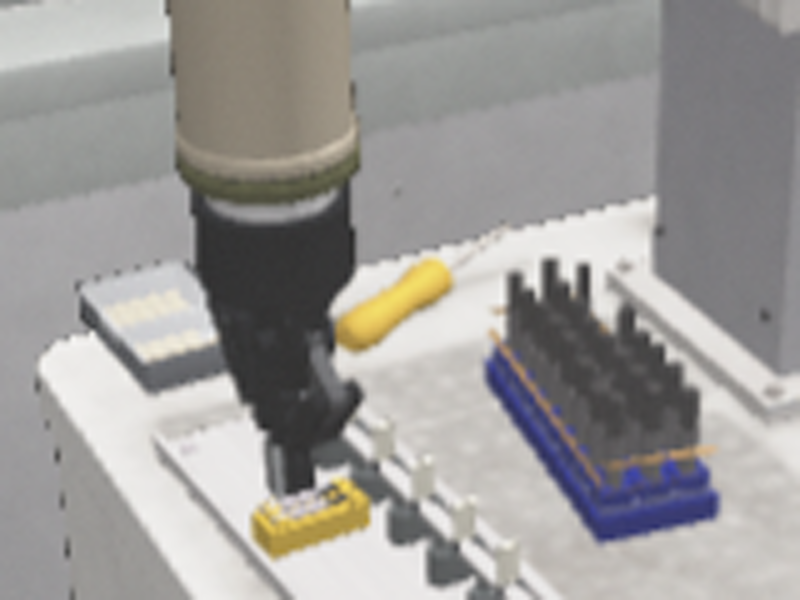

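View pics/top6.png

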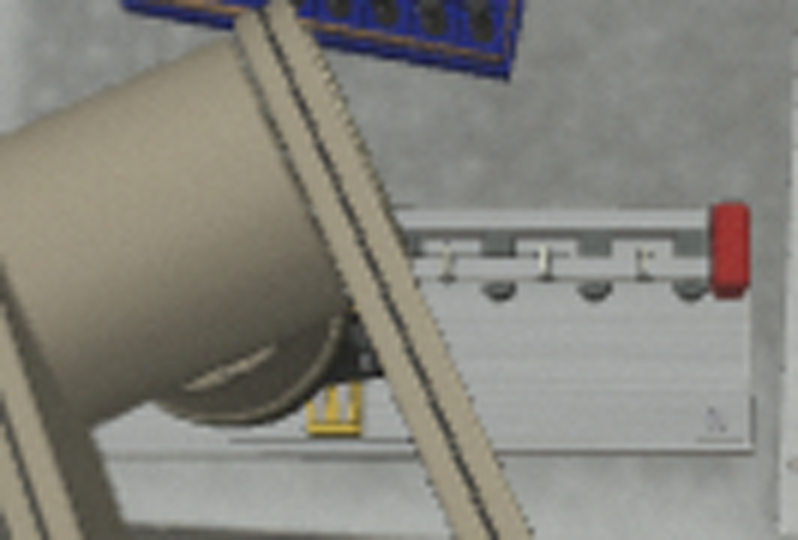

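```bash
cat > px.py <<'E'
import sys
from h import *
p=np.load("rack.npy");c,q=np.cos(p[2]),np.sin(p[2])
# usage: n z x,y ... in crop px
n=sys.argv[1];z=float(sys.argv[2]);b=(180,200,6) if n=="top" else (160,160,5)
for a in sys.argv[3:]:
    x,y=map(float,a.split(","));w=atz(n,[(x+.5)/b[2]-.5+b[0],(y+.5)/b[2]-.5+b[1]],z);dx,dy=w[:2]-p[:2]
    print(a,"rack",round(c*dx+q*dy,1),round(-q*dx+c*dy,1))
E
python3 px.py top 30 307,434 361,434 ; python3 px.py side 30 253,514 271,533 368,498
```

```text
307,434 rack -59.3 37.6
361,434 rack -59.3 15.4
253,514 rack -62.1 31.3
271,533 rack -61.6 12.2
368,498 rack -7.2 14.2
```

Emit:
jog_arm --offset '[[-4,-2,1.5],[-4,-1,1],[-4,-0.4,0.3],[-4,-0.4,0.3],[-4,-0.4,0.3],[-4,-0.4,0.3],[0,0,0]]' --delta_rot '[[0,0,0],[0,0,0],[0,0,0],[0,0,0],[0,0,0],[0,0,0],[0,0,0]]' --jaw '[0,0,0,0,0,0,0]'

```text
time: 10.15
tool_pos: [413.3, 248.9, 19.7]
tcp_rot: [178.4, -0.5, 93.3]
ft_force: [-0.2, 1.5, 2.0]
finger_gap: 0.3
```

```bash
python3 pos.py; python3 shot.py 7 side,top
```

```text
t 10.15 rack [-30.3  31.7] z 19.7 [178.42  -0.54  93.33] [-0.2  1.5  2. ]
10.25 [413.19194592 248.97139691  19.54502974] [178.43505715  -0.52121625  93.33054739] [0.22647811 1.27021449 2.82574781] [ 2.50510570e+01  3.26412682e-01  1.16289574e+02 -1.07924415e-01
  6.17373590e+01 -6.82226341e+01]
```

View pics/side7.png

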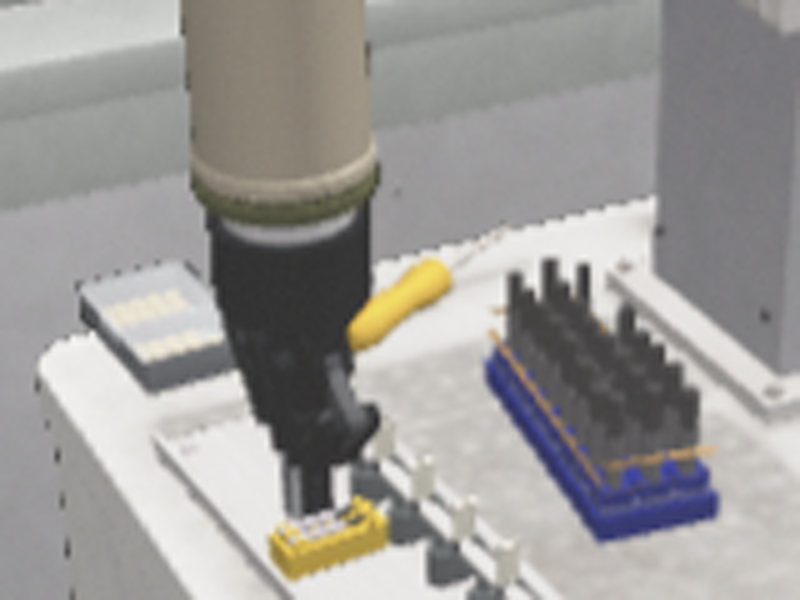

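View pics/top7.png

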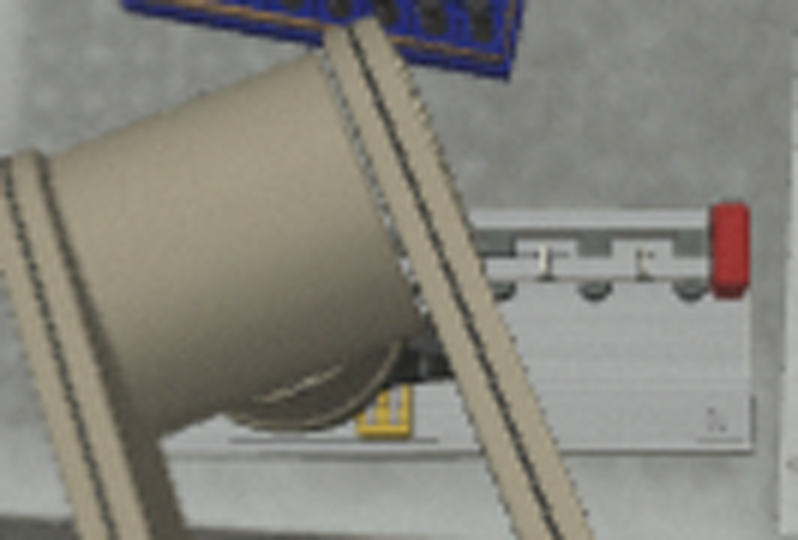

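```bash
python3 px.py top 30 358,436 411,436 ; python3 px.py side 30 271,536 290,558 388,519; python3 px.py top 30 307,434 361,434
```

```text
358,436 rack -60.1 16.7
411,436 rack -60.1 -5.1
271,536 rack -62.7 9.9
290,558 rack -63.0 -11.1
388,519 rack -7.4 -6.9
307,434 rack -59.3 37.6
361,434 rack -59.3 15.4
```

Emit:
jog_arm --offset '[[-4,-0.5,0.5],[-4,-0.5,0.5],[-4,-0.5,0.3],[-4,-0.4,0.3],[-4,-0.4,0.3],[-2,-0.4,0.3],[0,0,0]]' --delta_rot '[[0.3,0.1,0],[0.3,0.1,0],[0.3,0,0],[0.3,0,0],[0.3,0,0],[0,0,0],[0,0,0]]' --jaw '[0,0,0,0,0,0,0]'

```text
time: 10.95
tool_pos: [414.3, 228.8, 19.6]
tcp_rot: [179.8, -1.1, 93.4]
ft_force: [-0.7, 3.2, 3.8]
finger_gap: -0.5
```

```bash
python3 pos.py; python3 shot.py 8 side,top
```

```text
t 10.95 rack [-30.4  11.6] z 19.6 [179.77  -1.07  93.4 ] [-0.7  3.2  3.8]
11.05 [414.22572841 228.84233806  19.52567792] [179.76121421  -1.05787157  93.40177864] [-0.42320229  2.46653516  3.87251313] [ 21.98879622  -0.15651271 116.76491413   1.04147283  62.83186238
 -71.8818022 ]
```

View pics/side8.png

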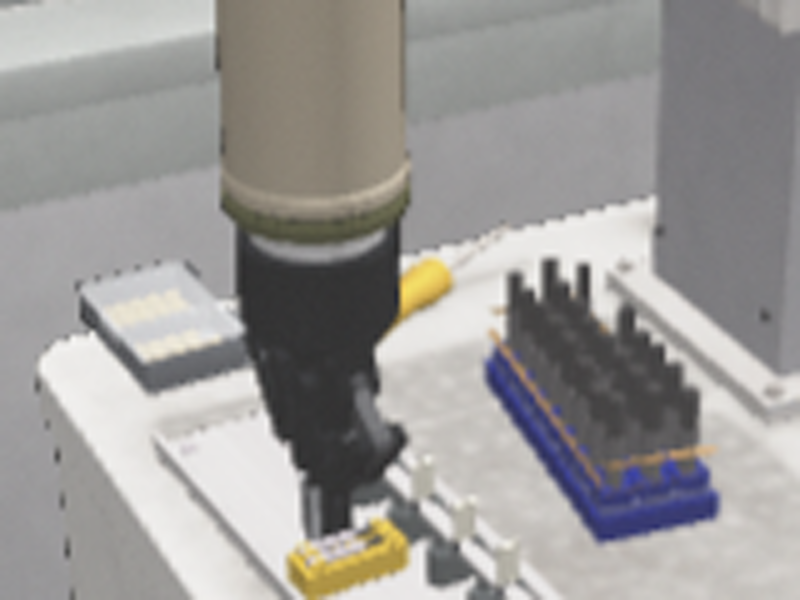

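View pics/top8.png

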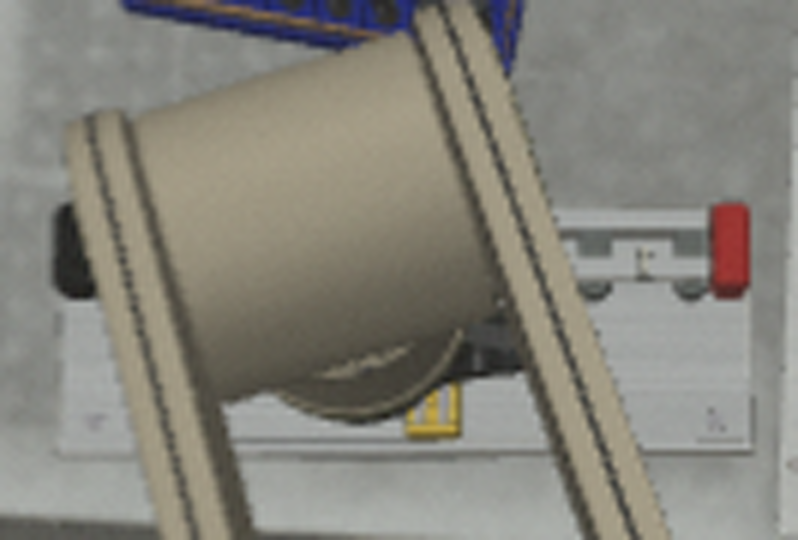

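```bash
python3 px.py top 30 407,436 460,436 ; python3 px.py side 30 289,557 308,580 407,543
```

```text
407,436 rack -60.1 -3.4
460,436 rack -60.1 -25.2
289,557 rack -63.0 -10.1
308,580 rack -63.6 -31.3
407,543 rack -9.2 -29.5
```

```bash
python3 px.py top 44 446,278 ; python3 px.py top 44 545,278;python3 px.py top 44 348,278; echo dividers; python3 px.py top 28 405,292 500,292
```

```text
446,278 rack 3.2 -19.7
545,278 rack 3.1 -60.2
348,278 rack 3.2 20.5
dividers
405,292 rack -0.1 -1.9
500,292 rack -0.2 -41.3
```

Emit:
jog_arm --offset '[[-4,-0.4,0],[-3,-0.4,0],[-1,0,0],[0,0,0]]' --delta_rot '[[0,0.3,0],[0,0.3,0],[0,0.3,0],[0,0,0]]' --jaw '[0,0,0,0]'

```text
time: 11.45
tool_pos: [414.3, 220.7, 19.8]
tcp_rot: [179.7, -2.1, 93.5]
ft_force: [-0.5, 3.1, 3.1]
finger_gap: 0.1
```

```bash
python3 pos.py; python3 shot.py 9 top
```

```text
t 11.45 rack [-30.8   3.5] z 19.8 [179.71  -2.1   93.47] [-0.5  3.1  3.1]
11.5 [414.33085539 220.65883744  19.74711453] [179.71134362  -2.08865944  93.46659748] [-0.14786083  3.84471316  4.83804654] [ 20.27680322  -1.20398969 117.79768773   2.15913768  62.54220365
 -74.16574477]
```

View pics/top9.png

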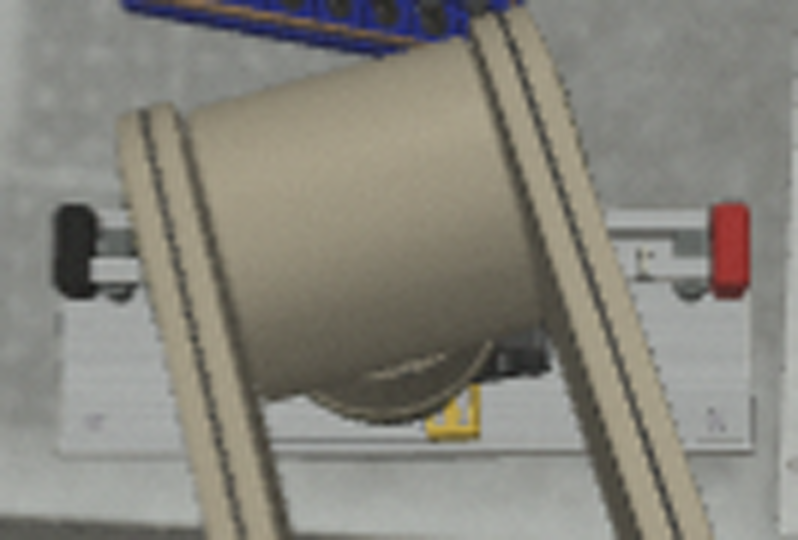

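Emit:
jog_arm --offset '[[5,-0.5,0],[5,0,0],[0,0,-20],[0,-5,-25],[0,-25,0],[0,-25,0],[-15,0,0],[-15,0,0],[0,0,0]]' --delta_rot '[[0,0,0],[0,0,0],[0,-1,0],[0,-1,0],[0,0,0.2],[0,0,0],[0,0,0],[0,0,0],[0,0,0]]' --jaw '[0,0,0,0,0,0,0,0,0]'

```text
time: 12.4
tool_pos: [351.6, 193.5, 61.0]
tcp_rot: [-179.5, 0.5, 93.4]
ft_force: [0.5, 0.7, 0.5]
finger_gap: -0.1
```

```bash
python3 pos.py; python3 shot.py 10 side,top
```

```text
t 12.4 rack [-95.  -20.2] z 61.0 [-179.55    0.54   93.4 ] [0.5 0.7 0.5]
12.5 [352.12691796 194.52125984  61.29047652] [-179.58456437    0.48278573   93.38473132] [0.06187736 0.86940976 0.79923452] [ 21.90278076 -14.99561866 125.15690542  -0.34590088  70.38631155
 -71.36253206]
```

View pics/side10.png

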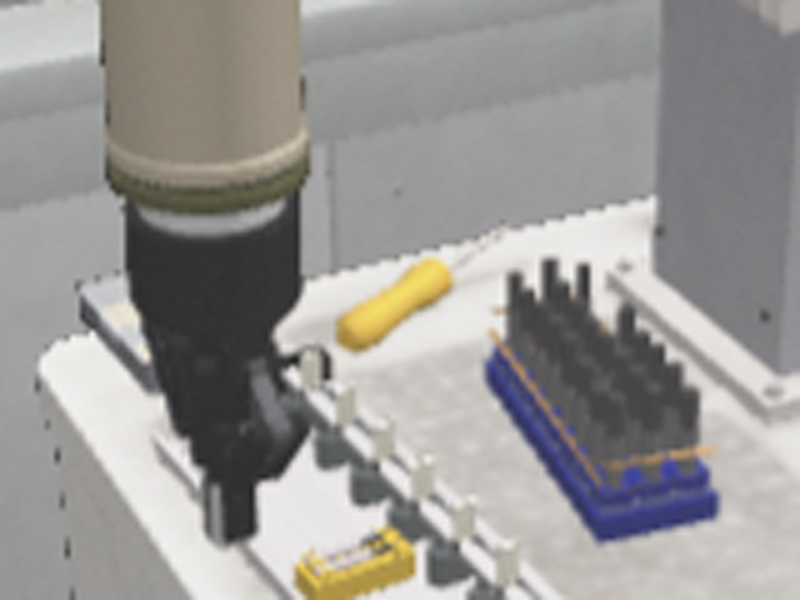

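View pics/top10.png

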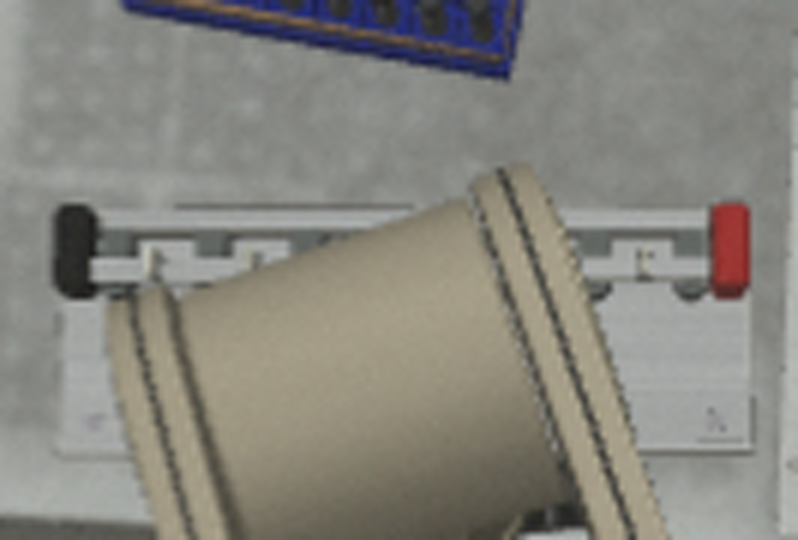

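Run:
```python
from h import *
a=np.load("pics/side8.npz")["p"];b=np.load("pics/side10.npz")["p"]
o=[cv2.resize(x[255:290,205:255,::-1],None,fx=8,fy=8,interpolation=cv2.INTER_CUBIC) for x in(a,b)]
cv2.imwrite("pics/cmp.png",np.hstack(o))
```

```text
(no output)
```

View pics/cmp.png

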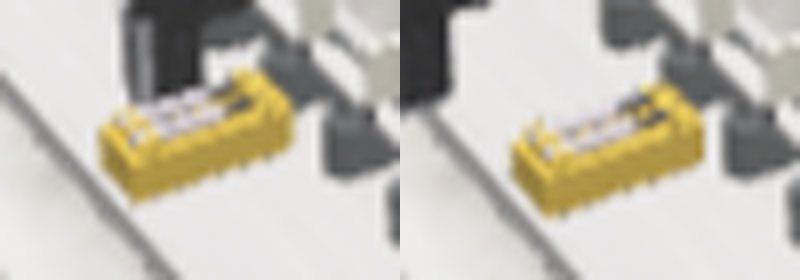

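Emit:
jog_arm --offset '[[-20,0,0],[-20,10,0],[0,20,0],[0,20,0],[0,13,0],[0,0,0],[0,0,15],[0,0,15],[0,0,8],[0,0,0]]' --delta_rot '[[0,0,0],[0,0,0],[0,0,0],[0,0,0],[0,0,0],[0,0,0],[0,0,0],[0,0,0],[0,0,0],[0,0,0]]' --jaw '[0,0,0,0,0,0,0,0,0,0]'

```text
time: 13.5
tool_pos: [417.9, 161.6, 20.2]
tcp_rot: [-179.4, 0.5, 93.5]
ft_force: [-1.2, -0.1, -0.3]
finger_gap: 0.2
```

```bash
python3 pos.py; python3 shot.py 11 side
```

```text
t 13.5 rack [-30.6 -55.8] z 20.2 [-179.36    0.49   93.51] [-1.2 -0.1 -0.3]
13.55 [418.15808548 161.63882749  20.74719642] [-179.38976773    0.47805589   93.51624714] [ 0.42543841 -0.62534477 -0.82670899] [ 14.8616229   -2.83617943 119.23582767  -0.38693749  64.29322661
 -78.48212965]
```

View pics/side11.png

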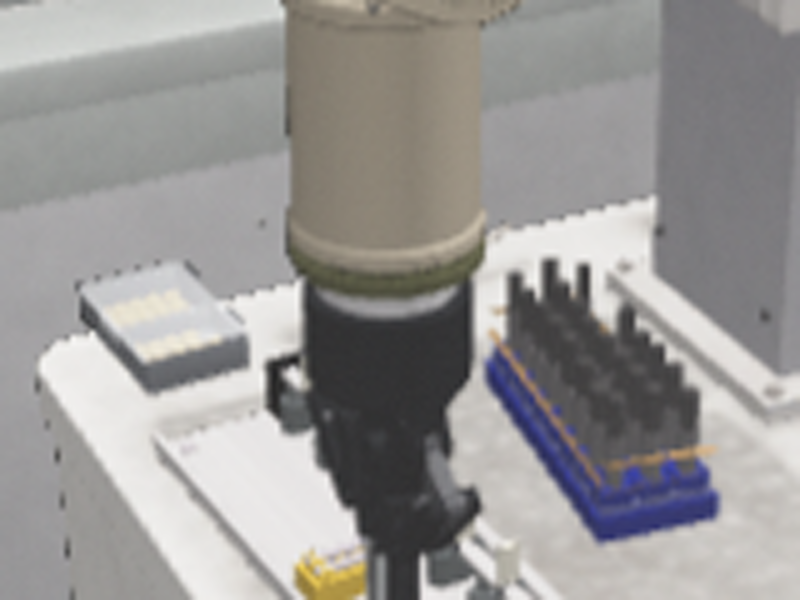

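Emit:
jog_arm --offset '[[3,-0.5,0.5],[3,-0.5,0.5],[2,0,0],[1,0,0],[0,0,0]]' --delta_rot '[[0,0,0.2],[0,0,0],[0,0,0],[0,0,0],[0,0,0]]' --jaw '[0,0,0,0,0]'

```text
time: 14.05
tool_pos: [417.8, 172.3, 22.1]
tcp_rot: [-179.6, 0.4, 93.3]
ft_force: [0.1, 0.4, 0.7]
finger_gap: -0.1
```

```bash
python3 pos.py; python3 shot.py 12 top
```

```text
t 14.05 rack [-30.1 -45. ] z 22.1 [-179.59    0.43   93.32] [0.1 0.4 0.7]
14.1 [417.84499327 172.26328036  22.09132881] [-179.59434624    0.42697765   93.31727215] [-0.51361473 -0.27354744 -0.33181644] [ 16.1648555   -2.59586573 118.83844774  -0.36203144  64.24831319
 -76.99221539]
```

View pics/top12.png

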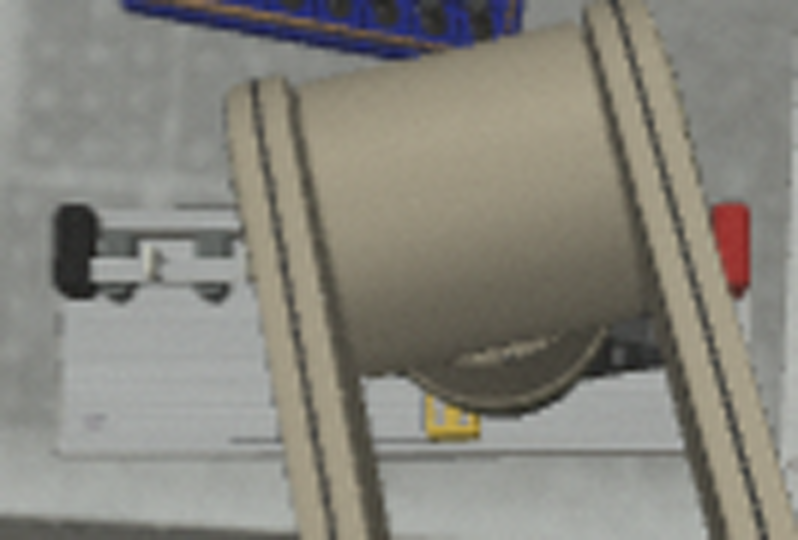

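Emit:
jog_arm --offset '[[1.5,-0.7,1],[1.2,-0.5,1],[0,0,0]]' --delta_rot '[[0,0,0],[0,0,0],[0,0,0]]' --jaw '[0,0,0]'

```text
time: 14.4
tool_pos: [416.6, 175.0, 20.1]
tcp_rot: [-179.6, 0.4, 93.3]
ft_force: [-0.1, 0.1, 0.3]
finger_gap: -0.2
```

```bash
python3 pos.py; python3 shot.py 13 top
python3 - <<'E'
from h import *
ims=[cv2.resize(np.load(f"pics/top{k}.npz")["p"][262:278,240:270,::-1],None,fx=13,fy=13,interpolation=cv2.INTER_CUBIC) for k in(12,13)]
cv2.imwrite("pics/cmp2.png",np.hstack(ims))
E
```

```text
t 14.4 rack [-31.2 -42.3] z 20.1 [-179.62    0.43   93.3 ] [-0.1  0.1  0.3]
14.45 [416.6278426  174.9348587   20.14079234] [-179.61813895    0.42788179   93.30373896] [ 0.27663109 -0.43622186 -0.05125267] [ 16.53795753  -2.43210875 118.91877979  -0.36619515  63.9834731
 -76.60238061]
```

View pics/cmp2.png

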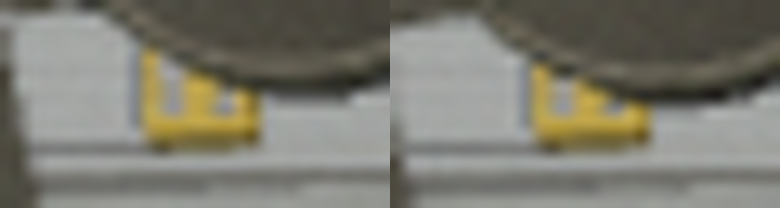

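Emit:
jog_arm --offset '[[-5,0,0],[-5,0,0],[0,0,-20],[0,0,-20],[0,-10,0],[0,-20,0],[0,-20,0],[16,-10,0],[16,0,0],[0,0,0]]' --delta_rot '[[0,0,0],[0,0,0],[0,0,0],[0,0,0],[0,0,0],[0,0,0],[0,0,0],[0,0,0],[0,0,0],[0,0,0]]' --jaw '[0,0,0,0,0,0,0,0,0,0]'

```text
time: 15.45
tool_pos: [349.2, 189.3, 56.8]
tcp_rot: [-179.3, 0.5, 93.1]
ft_force: [0.5, 0.7, -0.3]
finger_gap: -0.2
```

```bash
python3 pos.py
```

```text
t 15.45 rack [-97.6 -24.2] z 56.8 [-179.34    0.54   93.12] [ 0.5  0.7 -0.3]
```

Emit:
jog_arm --offset '[[5,5,12],[0,5,12],[0,2,8],[0,0,0]]' --delta_rot '[[0,0,0],[0,0,0],[0,0,0],[0,0,0]]' --jaw '[0,0,0,0]'

```text
time: 15.85
tool_pos: [358.7, 192.4, 21.5]
tcp_rot: [-179.2, 0.6, 93.2]
ft_force: [0.2, -0.4, 0.8]
finger_gap: -0.0
```

```bash
python3 pos.py; python3 shot.py 14 side
```

```text
t 15.85 rack [-87.9 -21.6] z 21.5 [-179.22    0.63   93.23] [ 0.2 -0.4  0.8]
15.9 [358.84257079 192.45261351  21.87805484] [-179.22822674    0.63094996   93.22725268] [-0.25025043  0.16222484  0.41464174] [ 21.30707821  -9.64908084 125.33234673  -0.39667359  65.24674857
 -71.74690903]
```

View pics/side14.png

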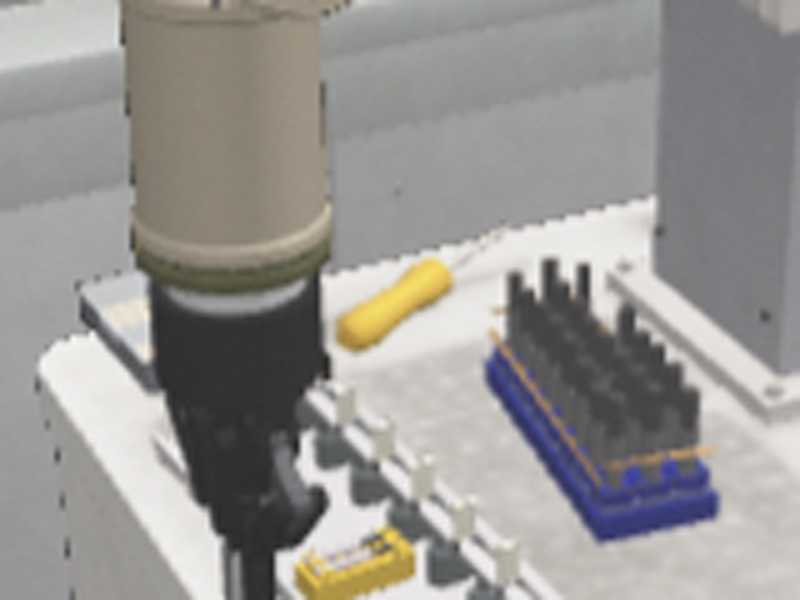

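Emit:
jog_arm --offset '[[1,4,0.5],[1,4,0],[0,4,0],[0,4,0],[0,4,0],[0,4,0],[0,4,0],[0,4,0],[0,0,0]]' --delta_rot '[[0,0,0],[0,0,0],[0,0,0],[0,0,0],[0,0,0],[0,0,0],[0,0,0],[0,0,0],[0,0,0]]' --jaw '[0,0,0,0,0,0,0,0,0]'

```text
time: 16.8
tool_pos: [394.9, 196.5, 22.7]
tcp_rot: [-179.4, 0.6, 93.2]
ft_force: [-0.3, -0.0, -0.1]
finger_gap: 0.1
```

```bash
python3 pos.py; python3 shot.py 15 side
```

```text
t 16.8 rack [-51.6 -19.6] z 22.7 [-179.38    0.59   93.2 ] [-0.3 -0.  -0.1]
16.85 [394.56712449 196.439453    22.55413631] [-179.35404936    0.59322273   93.19339289] [ 0.09077441 -0.00960232 -0.32158053] [ 20.11239076  -4.14671095 120.2639695   -0.41987853  64.673983
 -72.89542606]
```

View pics/side15.png

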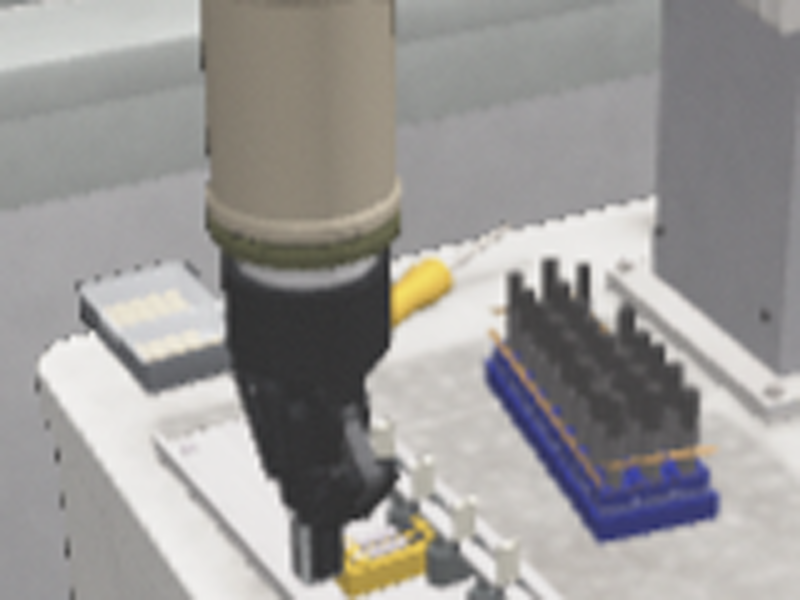

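Emit:
jog_arm --offset '[[0,3,0.5],[0,3,0.5],[0,2,0],[0,1,0],[0,0,0]]' --delta_rot '[[0,0,0],[0,0,0],[0,0,0],[0,0,0],[0,0,0]]' --jaw '[0,0,0,0,0]'

```text
time: 17.35
tool_pos: [403.6, 196.9, 21.2]
tcp_rot: [-179.3, 0.6, 93.2]
ft_force: [0.2, -0.3, 0.8]
finger_gap: -0.0
```

```bash
python3 pos.py; python3 shot.py 16 side
```

```text
t 17.35 rack [-42.9 -19.6] z 21.2 [-179.29    0.6    93.21] [ 0.2 -0.3  0.8]
17.4 [403.62474186 196.94867032  21.20653794] [-179.29702827    0.60085763   93.20686145] [-0.84144276  1.33869587 -0.48858281] [ 19.77084226  -2.59408662 118.94831381  -0.41602387  64.49147152
 -73.2504026 ]
```

View pics/side16.png

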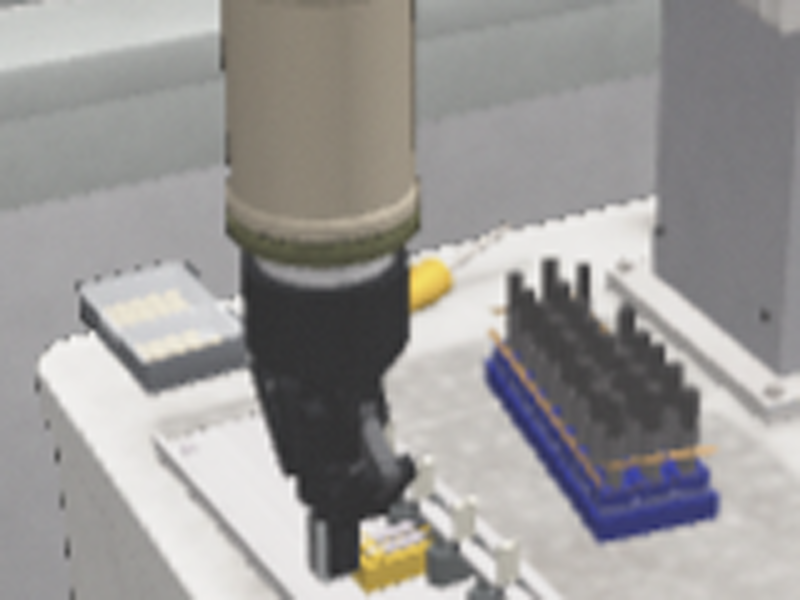

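Keep pushing in small steps until the force shows the rear stop.

Emit:
jog_arm --offset '[[0,2,0],[0,1.5,0],[0,1,0],[0,0,0]]' --delta_rot '[[0,0,0],[0,0,0],[0,0,0],[0,0,0]]' --jaw '[0,0,0,0]'

```text
time: 17.8
tool_pos: [404.7, 196.9, 20.4]
tcp_rot: [-178.8, 0.6, 93.2]
ft_force: [-0.0, -0.6, -0.5]
finger_gap: -0.2
```

```bash
python3 pos.py
```

```text
t 17.8 rack [-41.8 -19.7] z 20.4 [-178.85    0.64   93.23] [-0.  -0.6 -0.5]
```

Emit:
jog_arm --offset '[[0,3,0],[0,3,0]]' --delta_rot '[[0,0,0],[0,0,0]]' --jaw '[0,0]'

```text
time: 18.0
tool_pos: [405.0, 196.9, 19.3]
tcp_rot: [-178.1, 0.7, 93.2]
ft_force: [-18.7, -0.1, 14.7]
finger_gap: 0.0
```

```bash
python3 pos.py; python3 shot.py 17 side,top
```

```text
t 18.0 rack [-41.5 -19.8] z 19.3 [-178.12    0.7    93.24] [-18.7  -0.1  14.7]
18.1 [404.99153617 196.87874395  19.21122969] [-178.11342394    0.70486823   93.24363306] [-16.84354866   0.2077308   13.55086096] [ 19.51757712  -1.03180555 117.69123371  -0.16246887  65.34914955
 -73.64409786]
```

View pics/side17.png

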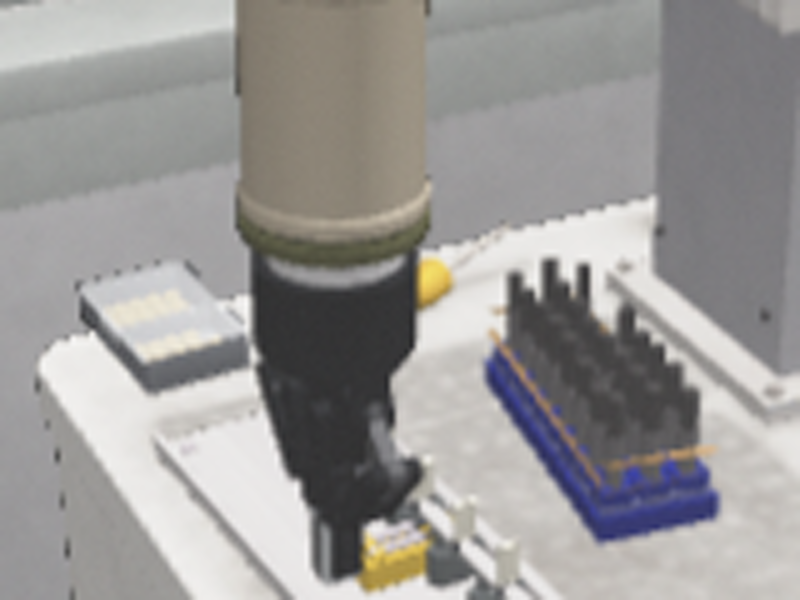

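Emit:
jog_arm --offset '[[0,-3,0],[0,-8,0],[0,-15,-2],[0,-20,-10],[0,-20,-25],[0,-15,-25],[25,0,-25],[30,0,-25],[40,0,-20],[40,0,0],[40,0,0],[40,0,0],[40,0,0],[0,0,0]]' --delta_rot '[[0,0,0],[0,0,0],[0,0,0],[0,0,0],[0,0,0],[0,0,0],[0,0,0],[0,0,0],[0,0,0],[0,0,0],[0,0,0],[0,0,0],[0,0,0],[0,0,0]]' --jaw '[0,0,0,0,0,0,0,0,0,0,0,0,0,0]'

```text
time: 19.5
tool_pos: [310.1, 458.8, 157.2]
tcp_rot: [-178.8, 0.3, 93.0]
ft_force: [-0.8, -1.4, 0.7]
finger_gap: -0.1
```

```bash
python3 pos.py; python3 shot.py 18 side,top
```

```text
t 19.5 rack [-121.4  247.1] z 157.2 [-178.82    0.27   92.95] [-0.8 -1.4  0.7]
19.6 [310.53157696 455.61580197 157.33384904] [-178.80475361    0.38761675   92.89737165] [ 0.07554267  0.43442546 -0.44194668] [ 49.98846806   3.66736629  97.15334519   0.62045924  80.27752454
 -43.01550334]
```

View pics/side18.png

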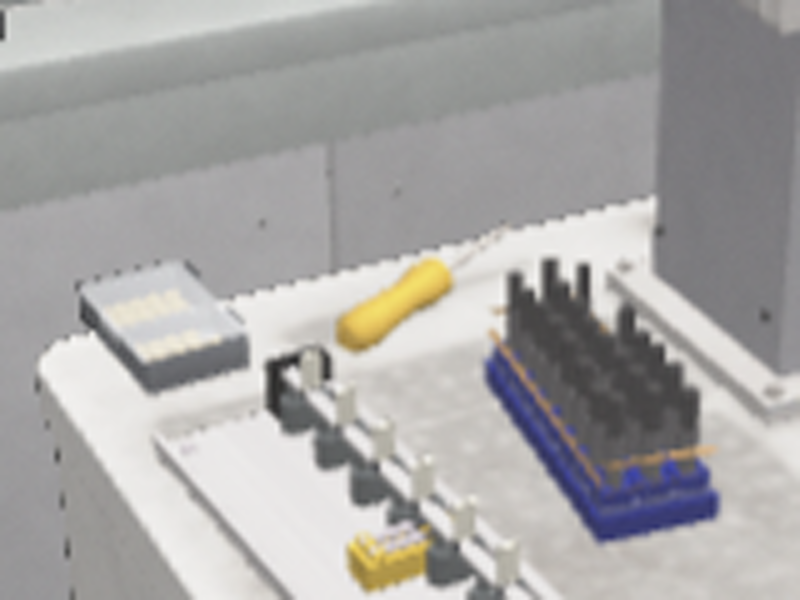

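View pics/top18.png

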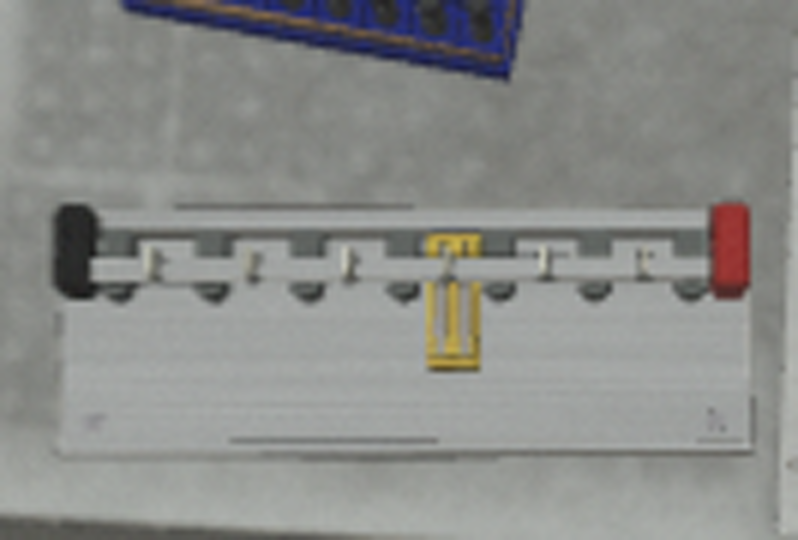

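The top view shows the carrier straight and centred in gap three from the red end: edges at 426–480, far end at row 234, near end at row 368. All six tabs are upright and the robot is out of view.

```bash
python3 px.py top 31 426,363 480,363 426,236 480,236; python3 px.py top 44 446,278
python3 - <<'E'
from h import *
for n in("top","side"):
    a=np.load(f"pics/{n}0.npz")["p"].astype(int);b=np.load(f"pics/{n}18.npz")["p"].astype(int)
    d=abs(a-b).max(2)>40; 
    if n=="top": print(d[210:300,310:460].sum(), d[170:215,195:275].sum())
    else: print(d[220:380,295:360].sum(), d[200:270,255:305].sum())
E
python3 -c "
from bench import r
print(r.hand_in())"
```

```text
426,363 rack -30.1 -11.0
480,363 rack -30.1 -33.3
426,236 rack 22.9 -10.6
480,236 rack 22.8 -33.0
446,278 rack 3.2 -19.7
0 0
0 0
the job is handed in; nothing more can be done
None
```

The job is done and handed in at about 19.6 s of the 56 s; I have no verdict back.

**Tabs:** The red cheek is at the rack's −y end. I ran the shut fingertip along the rail at about 9–13 mm above it and over tabs 6, 5 and 4 in turn. I then lifted straight off with the fingertip still over tab 4, because running on would have come close to tab 3.

**Carrier:** I pushed the carrier sideways along the channel to the third gap, then pushed it in from its near end until it met the rear stop. The force there was about 19 N, with the fingertip at rack x −41.5 (about −42 expected).

**Final checks:**
- **Position:** The carrier is straight and its near end is at rack x about −30 (expected −31).
- **Tabs:** All six stand upright in the last picture.
- **Bystanders:** Comparing the first and last pictures shows no change around the tube tray, clip strip or tape.
- **Robot:** The arm is clear of everything, with only noise-level force readings.

**Checks that disagreed:**
- **Carrier y:** The calibrated top view reads the carrier's centre at rack y −22, while arm positions give about −19.5. Both are within the 6 mm limit, and compared directly with the neighbouring dividers in the picture it looks centred.
- **Side camera:** It read 3–6 mm off the top camera, so I relied on the top view.
- **Nudge:** A small sideways correction I tried before the final push never touched the carrier.
- **Tab 4:** Its bend was hidden under the finger, so I inferred it from the fingertip's position.

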